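# Pack up the tail end of a bench lathe

### The job

The bench lathe sits low at its tail end and has to be packed up. Lever its foot up by the near ear with the pry bar over the fulcrum block, swing the handle in under the pad of the bench holdfast and ease it up against the pad without straining anything, so that it stays up when you let go, and slide the plywood packer in under the middle of the foot, most of the way across, without forcing it. Then take the bar again, free it and let the lathe down gently onto the packer, draw the bar out and lay it down on the bench; do not shove the lathe along, push it by hand or disturb the other things.

Things in the scene. Friction and masses are not known exactly. Their poses are not given: they have to be found in the camera images.
- lathe: Small wood lathe, 18 to 23 kg, loose on the bench. Origin: on the bench under the middle of its tail-end foot; own y runs along the bed out of the tail end, x across it away from the robot, z up. It stands on this foot and on two rubber feet at the headstock end, 580 mm away at -y, about which it rocks up. The bed over the foot is 120 mm wide, 128 mm high and ends at y = 35 mm.
- sole (a point): Middle of the flat underside of the tail-end sole (axes as the lathe's), on the bench at the start. The sole is 70 mm (x) by 60 mm (y). An ear sticks out on either side of it.
- ear (a point): The ear to lift by, on the robot's side: this is the middle of its lower outer edge (lathe frame -72, 30, 24 mm). The ear spans x -35 to -100 and y -30 to 30 mm, underside 24 and top 38 mm above the bench. A rib below it stops a toe 34 mm in from the edge. Raising the foot takes 38 to 52 N here; over 80 N strains it.
- bar: Steel pry bar, 400 mm long, 0.6 kg, lying flat. Own x runs along it to the toe, z up. Origin: on the underside, in the handle, 300 mm behind the toe's tip; centre of mass 50 mm ahead of it. Shaft 20 mm wide, 10 mm thick, x 20 to 250 mm, underside z = 0. Handle 28 mm wide, 22 mm thick, x -102 to 26 mm, underside z = 0.
- bar_tip (a point): Top of the toe's tip (bar frame 299, 0, 23 mm). The toe, the last 50 mm of the bar, is 26 mm wide, 5.5 mm thick and cranked upward 20 degrees; under the tip it is 18 mm above the shaft's underside.
- bar_tail (a point): Top of the handle 20 mm from its rear end (bar frame -80, 0, 22 mm): the place to catch under the holdfast's pad.
- fulcrum: Hardwood fulcrum block, 60 mm (x) by 36 mm (y) by 20 mm high, loose on the bench in front of the near ear, already where it is wanted, about 45 mm clear of the ear. Origin: centre of its underside.
- packer: Plywood packer strip, 40 mm (x) by 140 mm (y) by 8 mm thick, 35 g, lying flat on the bench. Origin: centre of its underside; its -y end points roughly to the lathe.
- packer_end (a point): Middle of the packer's end that goes in under the sole (packer frame 0, -70, 4 mm).
- holdfast: Steel holdfast wedged in a bench hole (origin: its bushing on the bench): 19 mm shank, 160 mm high, 16 mm arm bent over to its own -y, down to a 30 by 30 mm pad 100 mm from the shank, 30 to 55 mm to the robot's side of the bar's line. The pad's underside is 48 to 68 mm up, not measured: find it by feel. Over 50 N on it works it loose. Handle against it, the sole is 11 to 18 mm up.
- chuck: Steel four-jaw lathe chuck, 94 mm diameter, 64 mm tall: leave it alone. Origin: centre of its underside.
- glue: Glue bottle, 64 mm diameter, 170 mm tall: leave it alone. Origin: centre of its underside.
- mallet: Wooden mallet lying on the bench, head 110 mm long and 76 mm thick: leave it alone. Origin: under the centre of the head.
Things that resemble listed ones, but are neither listed nor needed, are in the scene too. Leave any blue or green look-alike of the packer alone. Leave any grey look-alike of the fulcrum alone.

How it is judged:
By the outcome, as a careful person would: the job done as asked, in the order asked, and still so for the second after the job is handed in, with the robot touching nothing.
It also fails if it takes over 72 s, if anything falls off the work surface, if the arm or the gripper's body presses on something with over 40 N, if the wrist force passes 120 N, or if a joint passes its speed limit or range.

### The arm

A 6-joint arm with a two-finger parallel gripper is mounted at the origin on the work surface. World frame = base frame: x ahead of the robot, y to its left, z up, the work surface at z = 0. Lengths are in m, angles in rad, forces in N, time in s.
With the tool pointing down it reaches from about 0.375 to 0.9 m from the base axis. Payload 3.1 kg.
Tool frame: the origin (TCP) lies on the centre line of the jaws, within the pads' length; the fingertips stand robot.tip_reach ahead of it and the grasp point (between the pads) lies 8 mm behind it (robot.tip_reach is the distance from the TCP to the fingertips, in m); z points along the fingers, y is the line along which they close (so a half turn about z gives the same grasp; the last joint's range is limited). The gripper opens to 87 mm and grips with 3 to 60 N. Pads are 19 mm wide; open, the fingers measure 117 mm over their backs; the gripper's body (75 mm by 190 mm) begins 51 mm behind the grasp point.
Start: joints at [1.123, 0.527, 1.433, -0, 1.181, -0.178], TCP at [0.166, 0.603, 0.202] pointing down, gripper open.
Joint ranges: [-3.08, 3.08], [-0.75, 2.2], [0.22, 2.44], [-1.43, 4.57], [0, 2.65], [-2.85, 2.85]. Speed limits (rad/s): [2.79, 2.79, 3.14, 3.14, 3.14, 3.14].

### API

Orientations are given as a unit quaternion [x, y, z, w].
In Python, from rig import robot gives the robot as it stands.
- The arm moves only by the tool jog_arm, never from a script. Its argument "motion" is one flat list of numbers, 7 for each row, row after row: the shift along the tool's x, y, z scaled (see below), then the turn, a rotation vector about the tool's x, y, z scaled (see below), then the gripper's target within -1 to 1 (shut at 1, half-way at 0, fully open at -1). In form: [x, y, z, rx, ry, rz, hand, x, y, z, rx, ry, rz, hand, ...]. A call has 1 to 12 rows; each row shifts and turns the commanded pose from where the row before left it, along the tool's axes as they then stand; what a row does not reach is not made up. The controller multiplies each number of a shift by 4 cm and each number of a turn by 4 degrees. A row lasts 1/8 s, in which the tool goes at most 62.5 mm and 10.7 degrees, less where a joint would pass 70% of its speed; a pose out of reach is approached as far as the arm can. A call with a number of a shift or a turn outside -1 to 1 is refused whole. A call with a gripper value outside its range is refused whole. The fingers move at their own pace and stop on an object; "grip_force" is the grip in N (left out, the last holds). Time passes only in rows, so rows that do not move let the fingers close. It gives the time, the measured TCP pose, the force, the opening and the grip force at its end, in the units of the state.
- robot.get_obs(): the state, without advancing time (a new reading comes with each control period).
- robot.camera(name): name is "side" or "top"; returns the picture (420x560x3 uint8, blue, green, red); there is no depth.
- robot.calibration(name): a dict with "fx", "fy", "cx", "cy" (pixels), "R" (3x3) and "t" (3): a world point X has camera coordinates R X + t. Camera axes: x right, y down, z forward; pixel columns grow to the right and rows downward; lengths in m; the calibration is good to about 2 mm. A picture is of the moment at which its call begins. calibration takes no time and is no camera call.
- robot.hand_in(): hands the job in; it is judged then, once.
The state is a dict: "time": time; "q": joint angles; "joint_velocities": joint speeds; "joint_torque": joint torques, N m; "position": TCP position; "tool_rot": TCP orientation; "ft_force": force on the tool from outside, world axes, zero at the start; "moment": the same for the moment, N m; "grip_width": finger opening in m; "grip_force": force on a finger pad.
Only numpy, scipy, OpenCV 4.12 (cv2) and the standard library are available. Lean on these libraries where they do the work, as an engineer would, in place of code of your own. Each camera call takes 0.05 s, during which the arm holds its last target. There are 200 camera calls.

## Working session

There is one attempt and no reset: what is moved stays moved. The work goes in short steps, Python scripts to look and compute and a tool call to move; the robot and the scene stay as the last step left them, time stands still between calls to the robot, and variables do not carry over. Pictures are saved under pics/ and viewed, at most 10 in all, crops included, and the job is handed in when it is done.

Besides the shell and the picture viewer there is one more tool, called after "Emit:" as name(argument=value, ...) on one line, values as JSON. jog_arm: Moves the arm, as the interface text tells. Shifts and turns lie within -1 to 1; 1 stands for 4 cm of shift or 4 degrees of turn. Its arguments: {"type":"object","properties":{"motion":{"type":"array","items":{"type":"number"}},"grip_force":{"type":"number"}},"required":["motion"]}

```bash
ls; mkdir -p pics
python3 - <<'E'
from rig import robot
import cv2
for n in("side","top"):
    im=robot.camera(n); cv2.imwrite(f"pics/{n}0.png",im)
    c=robot.calibration(n); print(n,{k:(v if not hasattr(v,'tolist') else v.tolist()) for k,v in c.items()})
print(robot.get_obs(), robot.tip_reach)
E
```

```text
pics
side {'fx': 480.9211948662477, 'fy': 480.9211948662477, 'cx': 275.9524138786084, 'cy': 209.9556415037855, 'R': [[0.9698530057004009, -0.24290833772713927, -0.01951119669667895], [-0.17166414014345097, -0.62417671025222, -0.762190827396608], [0.172964072346566, 0.7425624376719807, -0.647058309455908]], 't': [-0.500130271234601, 0.22517151598608456, 1.1713773729555137]}
top {'fx': 546.7353883884426, 'fy': 546.7353883884426, 'cx': 269.1398074516661, 'cy': 203.14710579796272, 'R': [[-0.022088281420350773, -0.9997502204960788, -0.003406529309577763], [-0.9978126095863404, 0.02225756891599891, -0.062246259136162836], [0.062306532357307154, 0.0020241650108584904, -0.9980550078936612]], 't': [0.16411391152616805, 0.5429339516404867, 1.3541031832906987]}
{'time': 0.1, 'q': array([ 1.12346477e+00,  5.28366780e-01,  1.43378482e+00, -2.78459848e-05,
        1.18143432e+00, -1.78517049e-01]), 'joint_velocities': array([ 1.14014120e-04, -1.17519114e-03, -2.19300336e-03,  3.84904143e-04,
        6.42445155e-04,  7.51153553e-05]), 'joint_torque': array([-3.67479552e-04, -4.40984309e+01, -1.77150965e+01,  6.34748535e-02,
        5.33983321e-02, -4.11648102e-05]), 'position': array([0.16566787, 0.60189983, 0.20117011]), 'tool_rot': array([ 1.33997618e-01,  9.90981153e-01, -9.52200058e-04, -2.94556207e-04]), 'ft_force': array([ 0.02878266, -0.51101708, -0.38147299]), 'moment': array([-0.05608282, -0.05868121,  0.04428914]), 'grip_force': 0.0, 'grip_width': 0.08732298177596123} 0.011
```

View pics/side0.png

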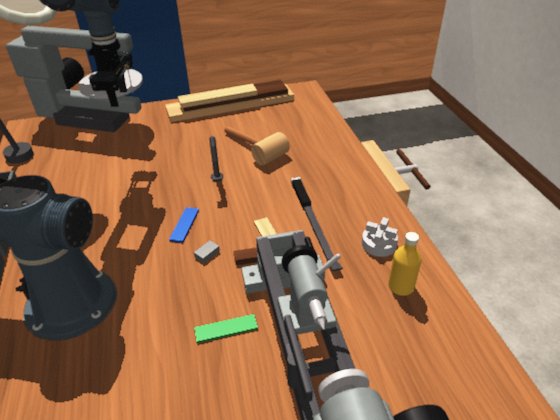

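View pics/top0.png

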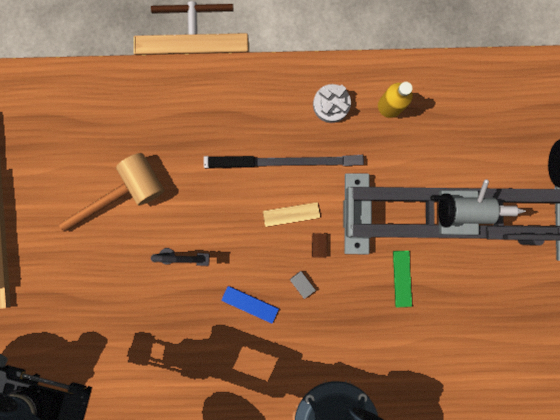

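Run:
```python
import cv2
a=cv2.imread("pics/top0.png")[140:280,140:400]; cv2.imwrite("pics/topc.png",cv2.resize(a,None,fx=3,fy=3,interpolation=cv2.INTER_CUBIC))
a=cv2.imread("pics/side0.png")[130:310,170:360]; cv2.imwrite("pics/sidec.png",cv2.resize(a,None,fx=3.3333,fy=3.3333,interpolation=cv2.INTER_CUBIC))
```

```text
(no output)
```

View pics/topc.png

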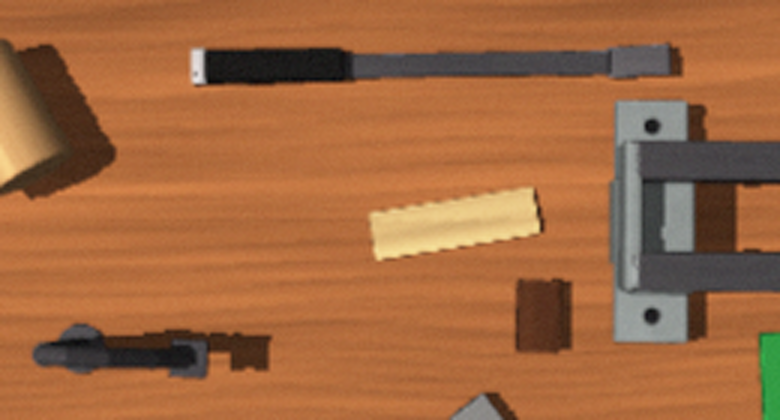

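View pics/sidec.png

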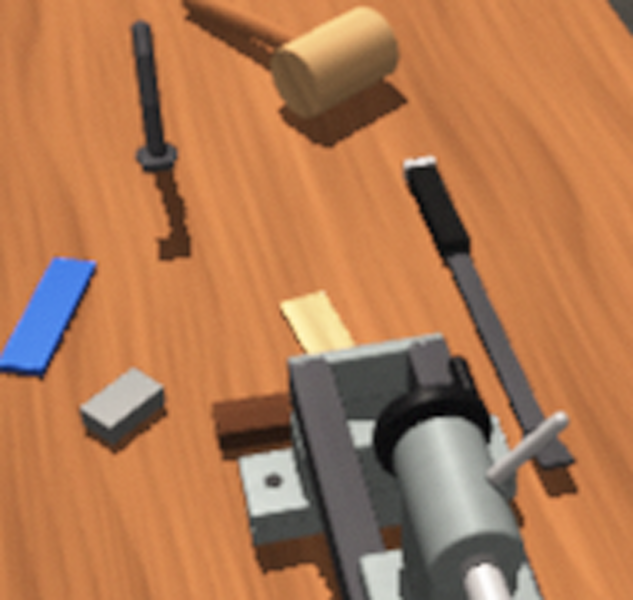

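```bash
cat > h.py <<'E'
import numpy as np
from rig import robot
from scipy.spatial.transform import Rotation as Ro
C={n:robot.calibration(n) for n in("side","top")}
def ray(n,px):
    c=C[n];R=np.array(c["R"]);t=np.array(c["t"])
    d=R.T@np.array([(px[0]-c["cx"])/c["fx"],(px[1]-c["cy"])/c["fy"],1]);return -R.T@t,d/np.linalg.norm(d)
def atz(n,px,z):
    o,d=ray(n,px);return o+d*(z-o[2])/d[2]
def tri(pt,ps):
    A=[];b=[]
    for n,p in(("top",pt),("side",ps)):
        o,d=ray(n,p);P=np.eye(3)-np.outer(d,d);A.append(P);b.append(P@o)
    x,r=np.linalg.lstsq(np.vstack(A),np.hstack(b),rcond=None)[:2];return x,np.sqrt(r)
T=lambda p:(139.7+p[0]/3,139.7+p[1]/3)
S=lambda p:(169.65+p[0]/3.3333,129.65+p[1]/3.3333)
E
python3 - <<'E'
from h import *
np.set_printoptions(precision=4,suppress=True)
for n,a,b in(("tail end",(191,66),(420,160)),("handle front",(352,66),(455,252)),("tip",(670,60),(557,461)),("hole",(652,316),(274,481)),("pad",(188,358),(157,157)),("pk c1",(370,212),(281,301)),("pk c2",(377,260),(324,292)),("pk c2b",(370,212),(324,292)),("ful",(516,353),(213,405)),("shank base?",(80,340),(157,157))):
    print(n,*tri(T(a),S(b)))
for n,p,z in(("ear n+y",(614,343),.038),("ear n-y",(687,343),.038),("ear f+y",(616,101),.038),("ear f-y",(687,101),.038),("hole n",(652,316),.038),("hole f",(652,126),.038),
 ("pk",(370,212),.008),("pk",(533,187),.008),("pk",(541,231),.008),("pk",(377,260),.008),("f",(516,280),.02),("f",(567,280),.02),("f",(516,353),.02),("f",(567,353),.02),
 ("tailtop",(191,66),.022),("hf",(352,66),.022),("tip",(670,60),.023),("pad",(188,358),.065),("pad-x",(188,377),.065),("pad+x",(188,340),.065),("pad-y",(207,358),.065)):
    print(n,atz("top",T(p),z))
E
```

```text
tail end [0.6562 0.3145 0.0223] [0.003]
handle front [0.6518 0.1801 0.0191] [0.0005]
tip [ 0.6504 -0.0852  0.0283] [0.0017]
hole [ 0.4388 -0.0613  0.0415] [0.0022]
pad [0.4136 0.3143 0.0742] [0.0013]
pk c1 [0.5115 0.1701 0.0063] [0.0252]
pk c2 [0.5084 0.1589 0.0219] [0.0288]
pk c2b [0.5299 0.1676 0.0112] [0.0014]
ful [0.411  0.0489 0.0203] [0.0031]
shank base? [0.4248 0.4146 0.001 ] [0.0032]
ear n+y [ 0.4159 -0.0299  0.038 ]
ear n-y [ 0.4146 -0.0895  0.038 ]
ear f+y [ 0.6149 -0.0376  0.038 ]
ear f-y [ 0.6135 -0.0962  0.038 ]
hole n [ 0.4372 -0.0616  0.038 ]
hole f [ 0.5935 -0.0667  0.038 ]
pk [0.5291 0.1678 0.008 ]
pk [0.5471 0.0303 0.008 ]
pk [0.5099 0.0246 0.008 ]
pk [0.4887 0.1628 0.008 ]
f [0.4692 0.0476 0.02  ]
f [0.4683 0.0052 0.02  ]
f [0.4088 0.0492 0.02  ]
f [0.4079 0.0069 0.02  ]
tailtop [0.6541 0.3149 0.022 ]
hf [0.6511 0.1801 0.022 ]
tip [ 0.65   -0.0859  0.023 ]
pad [0.4123 0.3155 0.065 ]
pad-x [0.3972 0.3158 0.065 ]
pad+x [0.4267 0.3153 0.065 ]
pad-y [0.412  0.3003 0.065 ]
```

```bash
cat >> h.py <<'E'
np.set_printoptions(precision=4,suppress=True)
def toolR(heading,tilt=0):   # heading: world direction (deg) of bar's backward axis = tool x; tilt deg, toe down
    h,t=np.radians([heading,tilt]);hx=-np.array([np.cos(h),np.sin(h),0])
    X=np.cos(t)*hx+[0,0,-np.sin(t)];Y=np.cross([0,0,1],hx);Z=np.cross(X,Y)
    return np.array([-X,Y,-Z]).T
def bar(tip,heading,tilt,gx=.008,zg=.013):
    R=toolR(heading,tilt);B=R@np.diag([-1,1,-1]);return np.array(tip)+B@np.array([gx-.299,0,zg-.023]),R
def now():
    o=robot.get_obs();return o["position"],Ro.from_quat(o["tool_rot"]).as_matrix()
def tipnow(pose=None,gx=.008,zg=.013):
    p,R=pose or now();B=R@np.diag([-1,1,-1]);X=B[:,0]
    return p+B@np.array([.299-gx,0,.023-zg]),np.degrees(np.arctan2(-X[1],-X[0])),np.degrees(-np.arcsin(X[2]))
def plan(p,R,N=None,start=None):
    p0,R0=start or now();r=Ro.from_matrix(R0.T@R).as_rotvec()
    def go(N):
        s=Ro.from_rotvec(r/N).as_matrix();A=sum(np.linalg.matrix_power(s,i) for i in range(N))
        return np.linalg.solve(A,R0.T@(p-p0))
    N0=N or 1
    while N is None:
        d=go(N0)
        if max(abs(d).max()/.04,np.abs(np.degrees(r)).max()/N0/4)<=1:N=N0
        N0+=1
    print("N",N,"row",np.round(np.r_[go(N)/.04,np.degrees(r)/N/4],3).tolist());return np.array(p),R
E
python3 - <<'E'
from h import *
R=toolR(89.4)
s=plan([.653,.2055,.20],R)
s=plan([.653,.2055,.013],R,start=s)
E
```

```text
N 19 row [-0.87, 0.183, 0.001, -0.001, 0.001, 0.989]
N 5 row [0.0, 0.0, 0.935, 0.0, 0.0, 0.0]
```

Emit:
jog_arm(motion=[-0.87,0.183,0,0,0,0.989,-1,-0.87,0.183,0,0,0,0.989,-1,-0.87,0.183,0,0,0,0.989,-1,-0.87,0.183,0,0,0,0.989,-1,-0.87,0.183,0,0,0,0.989,-1,-0.87,0.183,0,0,0,0.989,-1,-0.87,0.183,0,0,0,0.989,-1,-0.87,0.183,0,0,0,0.989,-1,-0.87,0.183,0,0,0,0.989,-1,-0.87,0.183,0,0,0,0.989,-1])

```text
time: 1.35
position: [0.4914, 0.4749, 0.2013]
tool_rot: [0.462, 0.887, -0.001, -0.0]
ft_force: [0.7, -0.9, -0.4]
grip_width: 0.0866
grip_force: 0.0
```

Emit:
jog_arm(motion=[-0.87,0.183,0,0,0,0.989,-1,-0.87,0.183,0,0,0,0.989,-1,-0.87,0.183,0,0,0,0.989,-1,-0.87,0.183,0,0,0,0.989,-1,-0.87,0.183,0,0,0,0.989,-1,-0.87,0.183,0,0,0,0.989,-1,-0.87,0.183,0,0,0,0.989,-1,-0.87,0.183,0,0,0,0.989,-1,-0.87,0.183,0,0,0,0.989,-1,0,0,0.5,0,0,0,-1,0,0,0,0,0,0,-1])

```text
time: 2.72
position: [0.6517, 0.2052, 0.1798]
tool_rot: [0.711, 0.703, -0.002, -0.002]
ft_force: [0.6, -0.4, -0.3]
grip_width: 0.0866
grip_force: 0.0
```

Run:
```python
from h import *
o=robot.get_obs();print(o["time"],o["q"],o["position"])
plan([.653,.2055,.013],toolR(89.4),N=5)
```

```text
2.725 [0.1418 0.6331 1.2909 0.0001 1.223  0.1525] [0.6517 0.2052 0.1798]
N 5 row [0.002, 0.009, 0.834, -0.015, 0.002, -0.001]
```

Emit:
jog_arm(motion=[0,0.009,0.834,0,0,0,-1,0,0.009,0.834,0,0,0,-1,0,0.009,0.834,0,0,0,-1,0,0.009,0.834,0,0,0,-1,0,0.009,0.834,0,0,0,-1,0,0,0,0,0,0,0.3])

```text
time: 3.48
position: [0.6526, 0.2063, 0.0126]
tool_rot: [0.71, 0.704, -0.003, -0.002]
ft_force: [0.3, -0.4, 0.8]
grip_width: 0.0823
grip_force: 0.0
```

Emit:
jog_arm(motion=[0,0,0,0,0,0,1,0,0,0,0,0,0,1,0,0,0,0,0,0,1], grip_force=55)

```text
time: 3.85
position: [0.6562, 0.2062, 0.0169]
tool_rot: [0.711, 0.704, 0.001, 0.001]
ft_force: [0.5, 0.4, -0.3]
grip_width: 0.0547
grip_force: 0.0
```

Run:
```python
from h import *
o=robot.get_obs();print(o["time"],o["position"],o["ft_force"],o["grip_width"],o["grip_force"],tipnow())
s=plan(*bar([.650,-.0859,.15],89.4,2),N=4)
# transit: tip to y=+0.0 , above
s=plan(*bar([.452,.00,.15],88.1,15),start=s)
s=plan(*bar([.452,.00,.10],88.1,26),start=s)
```

```text
3.85 [0.6562 0.2062 0.0169] [ 0.473   0.4073 -0.3223] 0.0546974423146485 0.0 (array([ 0.6533, -0.0848,  0.0268]), np.float64(89.44245497931873), np.float64(0.023042382049811648))
N 4 row [0.005, -0.018, -0.833, 0.009, 0.124, 0.003]
N 5 row [0.412, -0.965, -0.279, -0.01, 0.65, 0.064]
N 3 row [-0.132, -0.0, -0.07, -0.0, 0.917, 0.0]
```

Emit:
jog_arm(motion=[0,0,0.08,0,0,0,1,0,0,0,0,0,0,1,0,0,0,0,0,0,1,0,0,0,0,0,0,1,0,0,0,0,0,0,1,0,0,0,0,0,0,1])

```text
time: 4.6
position: [0.6552, 0.206, 0.012]
tool_rot: [0.711, 0.704, -0.0, -0.0]
ft_force: [-0.6, 0.7, 0.5]
grip_width: 0.0014
grip_force: 0.0
```

Run:
```python
from h import *
o=robot.get_obs();print(o["time"],o["position"],o["ft_force"],o["grip_width"],o["grip_force"],tipnow())
s=plan(*bar([.650,-.0859,.17],89.4,2),N=4)
s=plan(*bar([.452,.00,.15],88.1,15),start=s)
s=plan(*bar([.452,.00,.10],88.1,26),start=s)
```

```text
4.6 [0.6552 0.206  0.012 ] [-0.6362  0.6863  0.5277] 0.001434090366281475 0.0 (array([ 0.6523, -0.085 ,  0.022 ]), np.float64(89.4350062426486), np.float64(0.0007054227251829537))
N 4 row [0.008, -0.013, -0.988, -0.0, 0.125, 0.002]
N 5 row [0.399, -0.966, -0.18, -0.01, 0.65, 0.064]
N 3 row [-0.132, -0.0, -0.07, -0.0, 0.917, 0.0]
```

Run:
```python
from h import *
import cv2
a=robot.camera("side")[110:290,200:400];b=robot.camera("top")[100:240,140:400]
a=cv2.resize(a,None,fx=3,fy=3,interpolation=2);b=cv2.resize(b,None,fx=2.3,fy=2.3,interpolation=2)[:, :]
a=cv2.resize(a,(360,324));b=cv2.resize(b,(439,236))
im=np.zeros((324,800,3),np.uint8);im[:,:360]=a;im[:236,361:800]=b
cv2.imwrite("pics/g1.png",im)
print(now()[1])
```

```text
[[ 0.0099  1.     -0.    ]
 [ 1.     -0.0099 -0.    ]
 [-0.     -0.     -1.    ]]
```

View pics/g1.png

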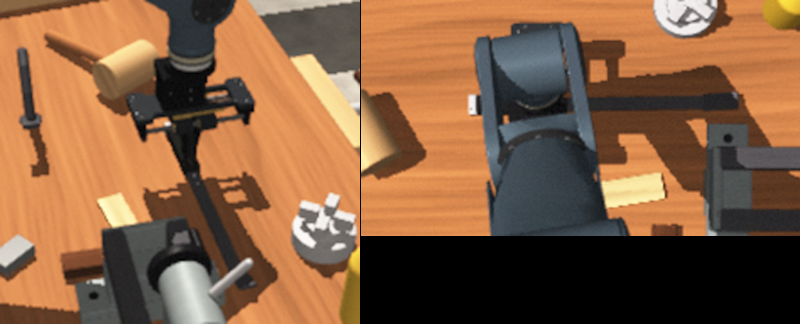

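Run:
```python
from h import *
import cv2
a=robot.camera("side")
def proj(n,X):
    c=C[n];v=np.array(c["R"])@X+np.array(c["t"]);return c["fx"]*v[0]/v[2]+c["cx"],c["fy"]*v[1]/v[2]+c["cy"]
for nm,X in(("tcp",[.655,.206,.012]),("tailtop",[.655,.3147,.022]),("tip",[.65,-.0856,.023])):
    print(nm,proj("side",np.array(X)),proj("top",np.array(X)))
k=8;c0,r0=265,150
z=cv2.resize(a[r0:r0+72,c0:c0+90],None,fx=k,fy=k,interpolation=2)
z=np.clip(z.astype(float)*1.8,0,255).astype(np.uint8)
u=proj("side",np.array([.655,.206,.012]));cv2.circle(z,(int((u[0]-c0)*k),int((u[1]-r0)*k)),4,(0,0,255),-1)
cv2.imwrite("pics/g2.png",z); print(robot.get_obs()["grip_width"],robot.get_obs()["grip_force"])
```

```text
tcp (np.float64(304.49081267032864), np.float64(201.54879412249196)) (np.float64(246.87154511634205), np.float64(160.9390337654501))
tailtop (np.float64(294.5773595141159), np.float64(177.83329498607526)) (np.float64(203.44439163714935), np.float64(161.35434954714876))
tip (np.float64(336.04705011826235), np.float64(269.5996563247754)) (np.float64(362.92446996382955), np.float64(159.70198074735669))
0.00026946740241581184 0.0
```

View pics/g2.png

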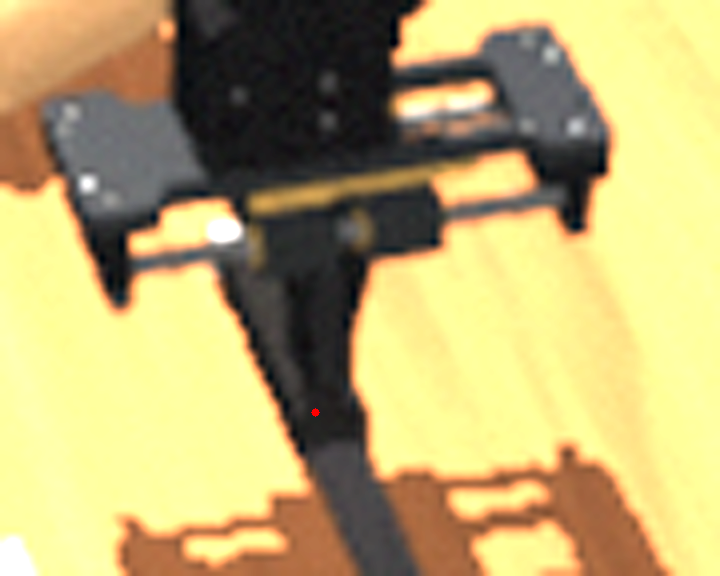

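Run:
```python
from h import *
import cv2
a=cv2.imread("pics/side0.png").sum(2)//3; b=robot.camera("side").sum(2)//3
print("cols 292..320"); 
for r in range(172,214,2): print(r,a[r,292:320].tolist(),'\n   ',b[r,292:320].tolist())
print(robot.get_obs()["position"],robot.get_obs()["ft_force"])
```

```text
cols 292..320
172 [135, 134, 136, 134, 132, 133, 134, 136, 135, 132, 127, 122, 121, 120, 119, 118, 124, 128, 131, 133, 132, 129, 129, 132, 137, 137, 137, 132] 
    [23, 24, 25, 26, 27, 24, 27, 23, 25, 27, 26, 26, 39, 42, 41, 47, 56, 61, 65, 69, 70, 74, 75, 72, 69, 65, 76, 108]
174 [138, 136, 135, 135, 137, 134, 133, 134, 135, 136, 131, 128, 125, 121, 122, 118, 119, 122, 126, 129, 134, 133, 130, 129, 130, 132, 135, 136] 
    [42, 31, 26, 24, 47, 64, 69, 69, 73, 76, 80, 82, 84, 78, 64, 51, 43, 38, 38, 35, 29, 24, 27, 23, 23, 20, 24, 45]
176 [140, 138, 136, 135, 136, 143, 157, 157, 141, 136, 137, 133, 130, 126, 122, 119, 119, 119, 119, 124, 129, 132, 132, 132, 130, 128, 131, 136] 
    [155, 115, 42, 23, 46, 57, 58, 52, 41, 38, 34, 28, 24, 24, 18, 19, 21, 43, 39, 23, 27, 22, 25, 26, 29, 26, 27, 27]
178 [217, 218, 211, 227, 237, 226, 199, 195, 163, 129, 137, 136, 133, 131, 127, 124, 121, 121, 121, 121, 123, 130, 132, 135, 132, 131, 129, 132] 
    [231, 234, 189, 74, 45, 37, 24, 25, 25, 27, 24, 26, 26, 28, 25, 41, 57, 56, 54, 38, 26, 26, 21, 25, 26, 26, 26, 26]
180 [118, 73, 53, 39, 35, 33
[... 3832 characters left out ...]
 157, 155, 156, 158, 159, 160, 160, 161, 119, 50, 41, 41, 43, 43, 42, 41, 43, 64, 129, 155, 137, 117, 116, 113, 111, 135]
210 [140, 139, 141, 143, 142, 143, 142, 144, 148, 147, 132, 116, 82, 61, 86, 96, 95, 94, 93, 92, 111, 131, 138, 140, 138, 139, 134, 133] 
    [152, 154, 155, 156, 155, 157, 157, 158, 159, 160, 145, 101, 52, 42, 38, 40, 41, 42, 41, 42, 51, 60, 65, 62, 60, 64, 60, 60]
212 [139, 137, 138, 138, 142, 142, 142, 141, 146, 146, 145, 146, 144, 101, 65, 88, 94, 96, 93, 93, 93, 109, 129, 138, 138, 138, 137, 135] 
    [155, 152, 153, 156, 154, 156, 119, 65, 67, 66, 69, 67, 67, 54, 41, 42, 41, 42, 40, 41, 41, 49, 60, 63, 64, 62, 63, 61]
[0.6552 0.206  0.0121] [-0.7068  0.7544 -0.4669]
```

Emit:
jog_arm(motion=[0,0,-0.6,0,0,0,1,0,0,-0.6,0,0,0,1,0,0,0,0,0,0,0.2,0,0,0,0,0,0,0.2])

```text
time: 5.3
position: [0.6545, 0.2059, 0.0593]
tool_rot: [0.711, 0.704, -0.001, -0.0]
ft_force: [0.3, -0.5, -0.4]
grip_width: 0.0131
grip_force: 0.0
```

Run:
```python
from h import *
import cv2
a=robot.camera("side");o=robot.get_obs();print(o["position"],o["grip_width"])
def proj(n,X):
    c=C[n];v=np.array(c["R"])@X+np.array(c["t"]);return c["fx"]*v[0]/v[2]+c["cx"],c["fy"]*v[1]/v[2]+c["cy"]
k=8;c0,r0=265,140
z=cv2.resize(a[r0:r0+72,c0:c0+90],None,fx=k,fy=k,interpolation=2)
z=(255*(z/255.)**.45).astype(np.uint8)
p,R=now()
for s in(-1,1):
    u=proj("side",p+R@np.array([0,s*o["grip_width"]/2,.011]));print(u);cv2.circle(z,(int((u[0]-c0+.5)*k),int((u[1]-r0+.5)*k)),4,(0,0,255),-1)
cv2.imwrite("pics/g3.png",z)
```

```text
[0.6542 0.2058 0.0589] 0.016764087672016408
(np.float64(301.71549614473633), np.float64(192.59196599336417))
(np.float64(307.23213948523), np.float64(191.68832536477308))
```

View pics/g3.png

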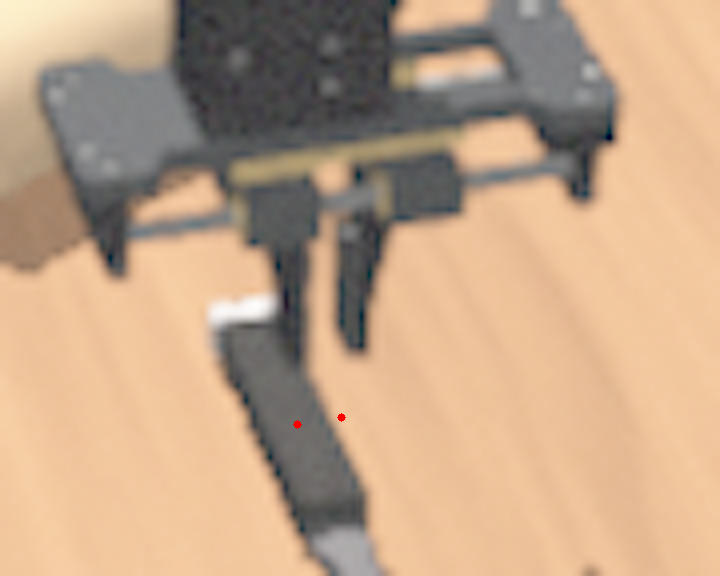

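Emit:
jog_arm(motion=[0,0,0,0,0,0,-0.5,0,0,0,0,0,0,-0.5,0,0,0,0,0,0,-0.5,0,0,0,0,0,0,-0.5,0,0,0.4,0,0,0,-0.5,0,0,0.4,0,0,0,-0.5,0,0,0.4,0,0,0,-0.5,0,0,0.2,0,0,0,-0.5,0,0,0.2,0,0,0,-0.5])

```text
time: 6.48
position: [0.6552, 0.206, -0.0048]
tool_rot: [0.711, 0.704, -0.0, -0.0]
ft_force: [0.6, 0.7, 0.3]
grip_width: 0.0649
grip_force: 0.0
```

Emit:
jog_arm(motion=[0,0,0,0,0,0,-0.5,0,0,0.05,0,0,0,-0.5,0,0,0,0,0,0,-0.5])

```text
time: 6.85
position: [0.6555, 0.2061, -0.0055]
tool_rot: [0.711, 0.704, 0.0, 0.0]
ft_force: [0.2, 0.1, -0.6]
grip_width: 0.0654
grip_force: 0.0
```

Emit:
jog_arm(motion=[0,0,0.05,0,0,0,-0.5,0,0,0.05,0,0,0,-0.5,0,0,0,0,0,0,-0.5])

```text
time: 7.22
position: [0.655, 0.206, -0.0102]
tool_rot: [0.711, 0.704, -0.0, -0.0]
ft_force: [0.3, 0.2, 0.2]
grip_width: 0.0652
grip_force: 0.0
```

Emit:
jog_arm(motion=[0,0,0.05,0,0,0,-0.5,0,0,0.05,0,0,0,-0.5,0,0,0,0,0,0,-0.5])

```text
time: 7.6
position: [0.655, 0.206, -0.0143]
tool_rot: [0.711, 0.704, -0.0, -0.0]
ft_force: [-0.1, -0.2, 0.1]
grip_width: 0.0654
grip_force: 0.0
```

Emit:
jog_arm(motion=[0,0,0,0,0,0,1,0,0,0,0,0,0,1,0,0,0,0,0,0,1,0,0,0,0,0,0,1,0,0,0,0,0,0,1,0,0,0,0,0,0,1,0,0,0,0,0,0,1])

```text
time: 8.48
position: [0.6561, 0.206, -0.0138]
tool_rot: [0.711, 0.704, 0.001, 0.001]
ft_force: [2.4, 0.8, -1.2]
grip_width: 0.0274
grip_force: 55.0
```

```bash
cat >> h.py <<'E'
GX,ZG=.0073,-.0138
def B(tip,h,t):return bar(tip,h,t,GX,ZG)
def TN():
    o=robot.get_obs();print(o["time"],"tip",*tipnow(None,GX,ZG),"F",o["ft_force"],"M",o["moment"],o["grip_width"],o["grip_force"])
E
python3 - <<'E'
from h import *
TN()
s=plan(*B([.650,-.0857,.16],89.4,2),N=5)
s=plan(*B([.445,.02,.14],87.5,15),start=s)
s=plan(*B([.445,.02,.12],87.5,26),start=s)
E
```

```text
8.475 tip [ 0.6531 -0.0857  0.0229] 89.43837454643055 0.009737938576103587 F [ 2.4116  0.7899 -1.1556] M [-0.0454 -0.388   0.0842] 0.027417936593560163 54.99758541584015
N 5 row [0.016, -0.014, -0.736, 0.005, 0.1, 0.002]
N 5 row [0.523, -0.989, -0.17, -0.014, 0.65, 0.094]
N 3 row [-0.01, -0.0, -0.31, 0.0, 0.917, 0.0]
```

Emit:
jog_arm(motion=[0.016,0,-0.4,0,0.1,0,1,0.016,0,-0.8,0,0.1,0,1,0.016,0,-0.88,0,0.1,0,1,0.016,0,-0.8,0,0.1,0,1,0.016,0,-0.8,0,0.1,0,1])

```text
time: 9.1
position: [0.653, 0.2069, 0.1337]
tool_rot: [0.711, 0.703, 0.011, -0.014]
ft_force: [1.1, -0.1, -5.2]
grip_width: 0.0271
grip_force: 55.0
```

Emit:
jog_arm(motion=[0.523,-0.989,-0.17,-0.014,0.65,0.094,1,0.523,-0.989,-0.17,-0.014,0.65,0.094,1,0.523,-0.989,-0.17,-0.014,0.65,0.094,1,0.523,-0.989,-0.17,-0.014,0.65,0.094,1,0.523,-0.989,-0.17,-0.014,0.65,0.094,1,-0.01,0,-0.31,0,0.917,0,1,-0.01,0,-0.31,0,0.917,0,1,-0.01,0,-0.31,0,0.917,0,1,0,0,0,0,0,0,1,0,0,0,0,0,0,1])

```text
time: 10.35
position: [0.4583, 0.2977, 0.2145]
tool_rot: [0.704, 0.674, 0.162, -0.156]
ft_force: [-0.0, 0.8, -6.8]
grip_width: 0.0275
grip_force: 55.0
```

Run:
```python
from h import *
import cv2
TN()
def proj(n,X):
    c=C[n];v=np.array(c["R"])@X+np.array(c["t"]);return np.array([c["fx"]*v[0]/v[2]+c["cx"],c["fy"]*v[1]/v[2]+c["cy"]])
tip=tipnow(None,GX,ZG)[0]
im=[]
for n,(c0,r0) in(("side",(200,150)),("top",(230,180))):
    a=robot.camera(n);k=4;z=cv2.resize(a[r0:r0+100,c0:c0+100],None,fx=k,fy=k,interpolation=2)
    z=(255*(z/255.)**.6).astype(np.uint8)
    u=proj(n,tip);print(n,u);cv2.circle(z,tuple(int(v) for v in ((u-[c0,r0]+.5)*k)),3,(0,0,255),1);im.append(z)
cv2.imwrite("pics/g4.png",np.hstack(im))
```

```text
10.35 tip [0.4463 0.0195 0.12  ] 87.52801373987657 25.93718174751412 F [-0.0096  0.7655 -6.7519] M [-0.6328  0.0994  0.0189] 0.027549217342792757 54.98861789703369
side [245.8016 228.1906]
top [327.3341 242.3618]
```

View pics/g4.png

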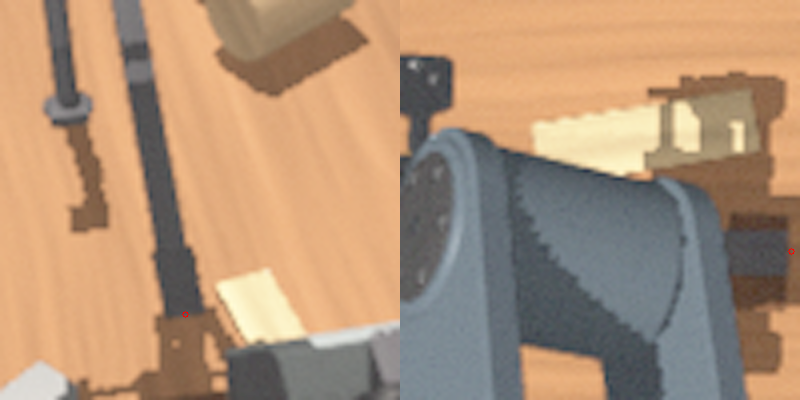

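```bash
cat > clr.py <<'E'
import numpy as np
EY,FY=-.031,.0125
def clr(y,z,t,ez=.024):
    t=np.radians(t);c,s=np.cos(t),np.sin(t)
    f=lambda x,w:(y-((x-.299)*c+(w-.023)*s),z-(x-.299)*s+(w-.023)*c)  # world y, z
    xs=np.linspace(.0,.3,1200)
    un=np.where(xs<.25,0,(xs-.25)*.018/.05);tp=np.where(xs<.25,.010,.0055+(xs-.25)*.0175/.05)
    yu,zu=f(xs,un);yt,zt=f(xs,tp)
    m=(yu>FY)&(yu<FY+.036);e=(yt<EY)
    return (zu[m].min()-.02 if m.any() else 1),(ez-zt[e].max() if e.any() else 1),zu.min()
if __name__=="__main__":
    for y in np.arange(-.02,-.0601,-.005):
        b=max(((min(clr(y,z,t)[0],clr(y,z,t)[1],clr(y,z,t)[2]),t,z) for t in np.arange(16,37,1.) for z in np.arange(.008,.024,.001)))
        print(round(y,3),b,clr(y,b[2],b[1]))
    for y,z,t in((-.02,.02,32),(-.03,.02,30),(-.04,.02,28),(-.05,.019,25),(-.056,.019,23)):print(y,z,t,clr(y,z,t))
E
python3 clr.py
```

```text
-0.02 (np.float64(0.007196526852675553), np.float64(36.0), np.float64(0.023000000000000013)) (np.float64(0.007196526852675553), 1, np.float64(0.0183671297758328))
-0.025 (np.float64(0.00868045913449787), np.float64(36.0), np.float64(0.023000000000000013)) (np.float64(0.00868045913449787), 1, np.float64(0.0183671297758328))
-0.03 (np.float64(0.010164391416320188), np.float64(36.0), np.float64(0.023000000000000013)) (np.float64(0.010164391416320188), 1, np.float64(0.0183671297758328))
-0.035 (np.float64(0.005574127084051372), np.float64(36.0), np.float64(0.017000000000000008)) (np.float64(0.005574127084051372), np.float64(0.0062158100704653475), np.float64(0.012367129775832795))
-0.04 (np.float64(0.005691393201768577), np.float64(36.0), np.float64(0.016000000000000007)) (np.float64(0.006058059365873687), np.float64(0.005691393201768577), np.float64(0.011367129775832792))
-0.045 (np.float64(0.0064541131203520695), np.float64(36.0), np.float64(0.013000000000000005)) (np.float64(0.0064541131203520695), np.float64(0.007166976333071784), np.float64(0.00836712977583279))
-0.05 (np.float64(0.
[... 397 characters left out ...]
83923338865491), np.float64(30.0), np.float64(0.012000000000000004)) (np.float64(0.007361232226719375), np.float64(0.006883923338865491), np.float64(0.007169872981077806))
-0.02 0.02 32 (np.float64(0.0019179166530856016), 1, np.float64(0.015229840254984662))
-0.03 0.02 30 (np.float64(0.002564095878017803), 1, np.float64(0.015169872981077803))
-0.04 0.02 28 (np.float64(0.0024750289954871205), np.float64(0.0029841646831641616), np.float64(0.015115790472919471))
-0.05 0.019 25 (np.float64(0.002793318824709713), np.float64(0.00344452229322351), np.float64(0.014045842803076048))
-0.056 0.019 23 (np.float64(0.0031496556055772493), np.float64(0.0037268996800949826), np.float64(0.01400674460424852))
```

Run:
```python
from h import *
from clr import clr
for a in((-.022,.019,34),(-.035,.017,34),(-.045,.014,33),(-.056,.0135,31)):print(clr(*a))
s=plan(*B([.445,-.022,.05],87.5,34),N=4)
s=plan(*B([.445,-.022,.019],87.5,34),start=s,N=3)
s=plan(*B([.444,-.040,.0155],87.5,33.5),start=s,N=3)
s=plan(*B([.443,-.056,.0135],87.5,31),start=s,N=3)
```

```text
(np.float64(0.0025809989477411192), 1, np.float64(0.014295619233754041))
(np.float64(0.0038429594650588664), np.float64(0.006347549311633373), np.float64(0.012295619233754043))
(np.float64(0.004009794950186243), np.float64(0.006963417892726788), np.float64(0.00926200812525785))
(np.float64(0.007935312211811568), np.float64(0.005688618780472898), np.float64(0.008699125421579381))
N 4 row [-0.414, 0.003, -0.002, -0.006, 0.503, 0.004]
N 3 row [-0.144, 0.0, 0.214, 0.0, 0.0, 0.0]
N 3 row [-0.144, -0.002, -0.038, -0.0, -0.042, 0.0]
N 3 row [-0.136, -0.003, 0.048, 0.0, -0.208, -0.0]
```

Emit:
jog_arm(motion=[-0.414,0,0,0,0.503,0,1,-0.414,0,0,0,0.503,0,1,-0.414,0,0,0,0.503,0,1,-0.414,0,0,0,0.503,0,1,0,0,0,0,0,0,1,-0.144,0,0.214,0,0,0,1,-0.144,0,0.2,0,0,0,1,-0.144,0,0.2,0,0,0,1,0,0,0,0,0,0,1])

```text
time: 11.58
position: [0.456, 0.2397, 0.1517]
tool_rot: [0.691, 0.661, 0.211, -0.203]
ft_force: [0.2, 0.3, -6.1]
grip_width: 0.0272
grip_force: 55.0
```

Run:
```python
from h import *
TN()
s=plan(*B([.444,-.040,.0155],87.5,33.5),N=3)
s=plan(*B([.443,-.056,.0135],87.5,31),start=s,N=4)
```

```text
11.575 tip [ 0.4446 -0.0223  0.0189] 87.48926288666858 34.0520732657858 F [ 0.2337  0.2715 -6.0578] M [-0.7706  0.1573  0.0092] 0.027200711040475656 54.98876988887787
N 3 row [-0.141, 0.002, -0.035, -0.011, -0.046, -0.001]
N 4 row [-0.102, -0.002, 0.036, 0.0, -0.156, -0.0]
```

Free-air weight reading ≈ -6.2 N. Insert.

Emit:
jog_arm(motion=[-0.141,0,-0.035,0,-0.046,0,1,-0.141,0,-0.035,0,-0.046,0,1,-0.141,0,-0.035,0,-0.046,0,1,-0.102,0,0.036,0,-0.156,0,1,-0.102,0,0.036,0,-0.156,0,1,-0.102,0,0.036,0,-0.156,0,1,-0.102,0,0.036,0,-0.156,0,1,0,0,0,0,0,0,1,0,0,0,0,0,0,1])

```text
time: 12.7
position: [0.4554, 0.2125, 0.133]
tool_rot: [0.696, 0.667, 0.193, -0.185]
ft_force: [0.2, 0.2, -5.3]
grip_width: 0.0274
grip_force: 55.0
```

Run:
```python
from h import *
TN()
t,h,th=tipnow(None,GX,ZG)
# rotate about tip until near contact: tilt 22, tip z .0205
s=plan(*B([t[0],-.056,.0195],87.5,23),N=4)
# pivot about fulcrum edge point
def piv(th,d=.0685,y0=.0125):
    c,sn=np.cos(np.radians(th)),np.sin(np.radians(th))
    # material point a on underside at edge: fixed bar coord xa
    xa=.299-.0635
    return y0-((.299-xa)*c+.023*sn), .020-(.299-xa)*sn+.023*c
for th in(23,20,18,16,14,12,10,8,6,4,2,0,-2):
    y,z=piv(th);print(th,y,z)
```

```text
12.7 tip [ 0.4439 -0.0562  0.0143] 87.54240110289852 31.01515254474557 F [ 0.2092  0.1531 -5.2777] M [-0.7259  0.0903 -0.0281] 0.027387681625584217 54.98887360095978
N 4 row [-0.02, 0.001, 0.226, -0.002, -0.501, 0.002]
23 -0.05493887414948327 0.016360184970337244
20 -0.05503694471639557 0.01989465117689593
18 -0.05499947965536604 0.02225172073197937
16 -0.05487977687587424 0.024606046912201886
14 -0.054677982217318136 0.026954761333769017
12 -0.054394341535405136 0.029295002449949814
10 -0.05402920040261461 0.03162391903743071
8 -0.05358300368717123 0.033938673670091964
6 -0.05305629501104139 0.03623644617597429
4 -0.05244971608761373 0.038514437073224
2 -0.051764005939870114 0.04076987098083039
0 -0.051000000000000004 0.043
-2 -0.050158629091555065 0.04520210706204801
```

```bash
cat >> h.py <<'E'
def piv(th,x0,yaw=87.5,L=.065,y0=.0125,ez=.020):
    c,sn=np.cos(np.radians(th)),np.sin(np.radians(th))
    return B([x0,y0-(L*c+.023*sn),ez-L*sn+.023*c],yaw,th)
E
python3 - <<'E'
from h import *
s=plan(*piv(22,.4435),N=5)
s=plan(*piv(17,.4435),start=s,N=4)
s=plan(*piv(11,.4435),start=s,N=6)
s=plan(*piv(5,.4435),start=s,N=6)
s=plan(*piv(0,.4435),start=s,N=6)
E
```

```text
N 5 row [-0.027, -0.001, 0.217, -0.001, -0.451, 0.002]
N 4 row [-0.009, 0.0, 0.124, 0.0, -0.312, -0.0]
N 6 row [-0.007, -0.0, 0.099, -0.0, -0.25, 0.0]
N 6 row [-0.007, -0.0, 0.099, -0.0, -0.25, 0.0]
N 6 row [-0.006, -0.0, 0.082, -0.0, -0.208, -0.0]
```

Emit:
jog_arm(motion=[-0.027,0,0.217,0,-0.451,0,1,-0.027,0,0.217,0,-0.451,0,1,-0.027,0,0.217,0,-0.451,0,1,-0.027,0,0.217,0,-0.451,0,1,-0.027,0,0.217,0,-0.451,0,1,0,0,0,0,0,0,1])

```text
time: 13.45
position: [0.4554, 0.2286, 0.0916]
tool_rot: [0.708, 0.68, 0.137, -0.132]
ft_force: [0.1, 0.9, -4.6]
grip_width: 0.0273
grip_force: 55.0
```

Emit:
jog_arm(motion=[-0.009,0,0.124,0,-0.312,0,1,-0.009,0,0.124,0,-0.312,0,1,-0.009,0,0.124,0,-0.312,0,1,-0.009,0,0.124,0,-0.312,0,1,0,0,0,0,0,0,1])

```text
time: 14.08
position: [0.4561, 0.2333, 0.0726]
tool_rot: [0.714, 0.685, 0.106, -0.102]
ft_force: [0.0, 0.4, -4.1]
grip_width: 0.0271
grip_force: 55.0
```

Run:
```python
from h import *
TN()
```

```text
14.075 tip [ 0.444  -0.0562  0.0227] 87.59612438781885 16.967456046646237 F [ 0.0087  0.4338 -4.1155] M [-0.561   0.0789 -0.0085] 0.027116099401937484 54.98899161815643
```

Emit:
jog_arm(motion=[-0.007,0,0.099,0,-0.25,0,1,-0.007,0,0.099,0,-0.25,0,1,-0.007,0,0.099,0,-0.25,0,1,0,0,0,0,0,0,1])

```text
time: 14.58
position: [0.4568, 0.2346, 0.0618]
tool_rot: [0.717, 0.687, 0.088, -0.083]
ft_force: [-1.2, -8.0, 5.7]
grip_width: 0.0272
grip_force: 55.0
```

Run:
```python
from h import *
TN()
```

```text
14.575 tip [ 0.4445 -0.0571  0.0275] 87.58009589391634 13.90144880251559 F [-1.228  -7.9976  5.708 ] M [-1.0868  0.3886 -0.1391] 0.027150884924706575 55.001476407051086
```

Emit:
jog_arm(motion=[-0.007,0,0.099,0,-0.25,0,1,-0.007,0,0.099,0,-0.25,0,1,-0.007,0,0.099,0,-0.25,0,1,-0.007,0,0.099,0,-0.25,0,1,-0.007,0,0.099,0,-0.25,0,1,0,0,0,0,0,0,1])

```text
time: 15.32
position: [0.4567, 0.2366, 0.0422]
tool_rot: [0.72, 0.69, 0.056, -0.053]
ft_force: [-1.7, -12.1, 6.4]
grip_width: 0.0274
grip_force: 55.0
```

Run:
```python
from h import *
TN()
s=plan(*piv(4,tipnow(None,GX,ZG)[0][0],L=.066),N=5)
s=plan(*piv(0,s[0][0]-.0125,L=.066),start=s,N=5)
```

```text
15.325 tip [ 0.4444 -0.057   0.0337] 87.61912854984944 8.840913651179298 F [ -1.7179 -12.1107   6.3899] M [-1.7453  0.3143 -0.1076] 0.027426554752185396 54.99916970729828
N 5 row [-0.003, 0.002, 0.101, 0.001, -0.242, 0.006]
N 5 row [-0.005, 0.001, 0.079, 0.0, -0.2, 0.0]
```

Emit:
jog_arm(motion=[-0.003,0,0.101,0,-0.242,0,1,-0.003,0,0.101,0,-0.242,0,1,-0.003,0,0.101,0,-0.242,0,1,-0.003,0,0.101,0,-0.242,0,1,-0.003,0,0.101,0,-0.242,0,1,0,0,0,0,0,0,1])

```text
time: 16.08
position: [0.4568, 0.2381, 0.0225]
tool_rot: [0.721, 0.692, 0.025, -0.024]
ft_force: [-0.5, -12.1, 9.2]
grip_width: 0.0277
grip_force: 55.0
```

Emit:
jog_arm(motion=[-0.005,0,0.085,0,-0.21,0,1,-0.005,0,0.085,0,-0.21,0,1,-0.005,0,0.085,0,-0.21,0,1,0,0,0,0,0,0,1])

```text
time: 16.58
position: [0.4571, 0.2387, 0.0126]
tool_rot: [0.722, 0.692, 0.01, -0.009]
ft_force: [-0.5, -9.5, 10.9]
grip_width: 0.0274
grip_force: 55.0
```

Run:
```python
from h import *
import cv2
TN();p,R=now();Bm=R@np.diag([-1,1,-1])
for x in(-.102,-.08,-.055):print("top of handle at",x,p+Bm@np.array([x-GX,0,.022-ZG]))
im=[]
for n,(c0,r0) in(("side",(190,110)),("top",(190,180))):
    a=robot.camera(n);k=3;z=cv2.resize(a[r0:r0+190,c0:c0+(110 if n=="side" else 150)],None,fx=k,fy=k,interpolation=2)
    im.append((255*(z/255.)**.6).astype(np.uint8))
cv2.imwrite("pics/g5.png",np.hstack(im))
```

```text
16.575 tip [ 0.4446 -0.0536  0.0417] 87.561348395329 1.5165379038799067 F [-0.4708 -9.4928 10.8857] M [-1.5329  0.2559 -0.2035] 0.027441157136890562 55.006272196769714
top of handle at -0.102 [0.4617 0.347  0.0513]
top of handle at -0.08 [0.4607 0.325  0.0507]
top of handle at -0.055 [0.4597 0.3    0.0501]
```

View pics/g5.png

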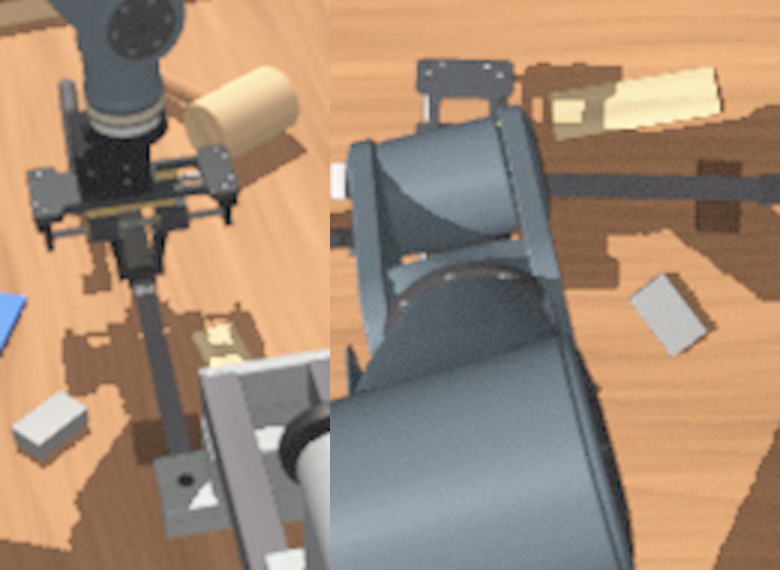

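Run:
```python
from h import *
t,h,th=tipnow(None,GX,ZG)
s=plan(*B([t[0],t[1]+.0005,t[2]+.0012],h,th-1.1),N=2)
s=plan(*B([t[0],t[1]+.0005,t[2]+.0012],91.3,th-1.1),start=s,N=5)
s=plan(*B([t[0],t[1]+.0005,t[2]+.0012],94.7,th-1.1),start=s,N=5)
```

```text
N 2 row [-0.003, -0.001, 0.055, 0.006, -0.137, -0.0]
N 5 row [-0.001, -0.096, -0.0, 0.001, 0.0, -0.188]
N 5 row [-0.001, -0.087, -0.0, 0.001, 0.0, -0.17]
```

Emit:
jog_arm(motion=[-0.003,0,0.055,0,-0.137,0,1,-0.003,0,0.055,0,-0.137,0,1,0,0,0,0,0,0,1,-0.001,-0.096,0,0,0,-0.188,1,-0.001,-0.096,0,0,0,-0.188,1,-0.001,-0.096,0,0,0,-0.188,1,0,0,0,0,0,0,1])

```text
time: 17.55
position: [0.4485, 0.2392, 0.0088]
tool_rot: [0.708, 0.706, 0.006, -0.001]
ft_force: [1.9, -9.1, 9.3]
grip_width: 0.0276
grip_force: 55.0
```

Run:
```python
from h import *
TN();p,R=now();Bm=R@np.diag([-1,1,-1])
for x in(-.08,):print("top of handle at",x,p+Bm@np.array([x-GX,0,.022-ZG]))
```

```text
17.55 tip [ 0.4471 -0.0528  0.043 ] 89.79210552717505 0.5049907614584828 F [ 1.9032 -9.0537  9.2913] M [-1.6298 -0.3668 -0.2316] 0.02758778485849946 55.010586977005005
top of handle at -0.08 [0.4485 0.3262 0.0454]
```

Emit:
jog_arm(motion=[-0.001,-0.096,0,0,0,-0.188,1,-0.001,-0.096,0,0,0,-0.188,1,-0.001,-0.096,0,0,0,-0.188,1,0,0,0,0,0,0,1])

```text
time: 18.05
position: [0.4383, 0.2395, 0.0089]
tool_rot: [0.694, 0.72, 0.007, 0.0]
ft_force: [3.5, -9.2, 9.9]
grip_width: 0.0273
grip_force: 55.0
```

Emit:
jog_arm(motion=[-0.001,-0.09,0,0,0,-0.175,1,-0.001,-0.09,0,0,0,-0.175,1,-0.001,-0.09,0,0,0,-0.175,1,-0.001,-0.07,0,0,0,-0.14,1,0,0,0,0,0,0,1])

```text
time: 18.68
position: [0.4263, 0.239, 0.0091]
tool_rot: [0.677, 0.736, 0.008, 0.001]
ft_force: [5.9, -8.9, 10.0]
grip_width: 0.0276
grip_force: 55.0
```

Run:
```python
from h import *
TN();p,R=now();Bm=R@np.diag([-1,1,-1])
for x in(-.09,-.08,-.06):print("top of handle at",x,p+Bm@np.array([x-GX,0,.022-ZG]))
```

```text
18.675 tip [ 0.4503 -0.052   0.0432] 94.81268651478659 0.5332960840700999 F [ 5.9342 -8.9472  9.966 ] M [-1.4222 -0.8811  0.0764] 0.027637983743818 55.012357234954834
top of handle at -0.09 [0.4177 0.3356 0.0458]
top of handle at -0.08 [0.4185 0.3256 0.0457]
top of handle at -0.06 [0.4202 0.3057 0.0455]
```

Emit:
jog_arm(motion=[-0.001,-0.08,0,0,0,-0.155,1,0,0,0,0,0,0,1,0.0015,0,-0.02,0,0.05,0,1,0.0015,0,-0.02,0,0.05,0,1,0,0,0,0,0,0,1])

```text
time: 19.3
position: [0.4231, 0.2389, 0.0105]
tool_rot: [0.673, 0.74, 0.01, -0.001]
ft_force: [6.0, -7.7, 8.3]
grip_width: 0.0279
grip_force: 55.0
```

```bash
cat > st.py <<'E'
from h import *
TN();p,R=now();Bm=R@np.diag([-1,1,-1]);print("tail",p+Bm@np.array([-.08-GX,0,.022-ZG]))
E
python3 st.py
```

```text
19.3 tip [ 0.4504 -0.0521  0.0426] 95.44312819708296 0.9289862951772939 F [ 6.0316 -7.7215  8.3128] M [-1.2862 -0.9056  0.2438] 0.02790719363612773 55.03488600254059
tail [0.4144 0.3252 0.0477]
```

Emit:
jog_arm(motion=[0.0015,0,-0.02,0,0.05,0,1,0.0015,0,-0.02,0,0.05,0,1,0,0,0,0,0,0,1])

```text
time: 19.68
position: [0.423, 0.239, 0.0119]
tool_rot: [0.673, 0.74, 0.013, -0.004]
ft_force: [5.2, -6.6, 6.2]
grip_width: 0.0279
grip_force: 55.0
```

```bash
python3 st.py
```

```text
19.675 tip [ 0.4503 -0.0522  0.042 ] 95.44484406617438 1.3258660156171989 F [ 5.2115 -6.6056  6.1884] M [-1.2059 -0.898   0.2621] 0.02788435182027356 55.03860890865326
tail [0.4144 0.325  0.0498]
```

Emit:
jog_arm(motion=[0.0015,0,-0.02,0,0.05,0,1,0.0015,0,-0.02,0,0.05,0,1,0,0,0,0,0,0,1])

```text
time: 20.05
position: [0.4229, 0.2391, 0.0135]
tool_rot: [0.673, 0.74, 0.015, -0.007]
ft_force: [5.2, -7.6, 6.5]
grip_width: 0.0274
grip_force: 55.0
```

Emit:
jog_arm(motion=[0.0015,0,-0.02,0,0.05,0,1,0.0015,0,-0.02,0,0.05,0,1,0,0,0,0,0,0,1])

```text
time: 20.42
position: [0.4227, 0.2391, 0.015]
tool_rot: [0.673, 0.74, 0.017, -0.009]
ft_force: [4.8, -6.9, 6.1]
grip_width: 0.0276
grip_force: 55.1
```

```bash
python3 st.py
```

```text
20.425 tip [ 0.4501 -0.0525  0.041 ] 95.46807936574119 2.1122976698612934 F [ 4.8228 -6.923   6.1367] M [-1.153  -0.8495  0.2781] 0.027641985675217674 55.05762755870819
tail [0.414  0.3246 0.054 ]
```

Plateau at 6 N: still free. Keep easing up.

Emit:
jog_arm(motion=[0.0015,0,-0.02,0,0.05,0,1,0.0015,0,-0.02,0,0.05,0,1,0,0,0,0,0,0,1])

```text
time: 20.8
position: [0.4226, 0.2392, 0.0165]
tool_rot: [0.672, 0.74, 0.019, -0.012]
ft_force: [5.2, -6.4, 4.6]
grip_width: 0.0278
grip_force: 55.1
```

Emit:
jog_arm(motion=[0.0015,0,-0.02,0,0.05,0,1,0.0015,0,-0.02,0,0.05,0,1,0,0,0,0,0,0,1])

```text
time: 21.18
position: [0.4225, 0.2392, 0.0181]
tool_rot: [0.672, 0.74, 0.022, -0.015]
ft_force: [5.1, -6.6, 4.6]
grip_width: 0.0277
grip_force: 55.1
```

```bash
python3 st.py
```

```text
21.175 tip [ 0.45   -0.0527  0.0401] 95.4809898438859 2.902858929270973 F [ 5.058  -6.6443  4.5787] M [-1.076  -0.8872  0.3367] 0.02767456063613622 55.06936848163605
tail [0.4139 0.3241 0.0583]
```

Emit:
jog_arm(motion=[0.0015,0,-0.02,0,0.05,0,1,0.0015,0,-0.02,0,0.05,0,1,0,0,0,0,0,0,1])

```text
time: 21.55
position: [0.4223, 0.2391, 0.0197]
tool_rot: [0.672, 0.74, 0.024, -0.017]
ft_force: [4.9, -6.9, 4.0]
grip_width: 0.0275
grip_force: 55.1
```

Emit:
jog_arm(motion=[0.0015,0,-0.02,0,0.05,0,1,0.0015,0,-0.02,0,0.05,0,1,0,0,0,0,0,0,1])

```text
time: 21.92
position: [0.4222, 0.2392, 0.0212]
tool_rot: [0.672, 0.74, 0.026, -0.02]
ft_force: [4.5, -6.3, 4.5]
grip_width: 0.0274
grip_force: 55.1
```

```bash
python3 st.py
```

```text
21.925 tip [ 0.4499 -0.053   0.0392] 95.49763277023033 3.6895915470228933 F [ 4.4735 -6.3015  4.4876] M [-1.0446 -0.784   0.3681] 0.027435989553907757 55.085484981536865
tail [0.4137 0.3235 0.0626]
```

Emit:
jog_arm(motion=[0.0015,0,-0.02,0,0.05,0,1,0.0015,0,-0.02,0,0.05,0,1,0,0,0,0,0,0,1])

```text
time: 22.3
position: [0.4222, 0.2392, 0.0223]
tool_rot: [0.672, 0.74, 0.028, -0.022]
ft_force: [4.9, -5.5, -0.3]
grip_width: 0.0275
grip_force: 55.1
```

```bash
python3 st.py
```

```text
22.3 tip [ 0.4499 -0.0531  0.0383] 95.49863315600967 4.081051708440239 F [ 4.9406 -5.489  -0.2965] M [-1.0037 -0.9338  0.4405] 0.027484647119346825 55.087464451789856
tail [0.4136 0.3233 0.0643]
```

Emit:
jog_arm(motion=[0.0015,0,-0.02,0,0.05,0,1,0,0,0,0,0,0,1])

```text
time: 22.55
position: [0.4221, 0.2393, 0.0224]
tool_rot: [0.672, 0.74, 0.029, -0.024]
ft_force: [6.0, -3.3, -7.2]
grip_width: 0.0276
grip_force: 55.1
```

```bash
python3 st.py
```

```text
22.55 tip [ 0.4498 -0.0531  0.0374] 95.49362676557955 4.275687532001108 F [ 5.9674 -3.2659 -7.1924] M [-0.8521 -1.0873  0.3537] 0.02764285873007665 55.08432626724243
tail [0.4136 0.3232 0.0646]
```

Emit:
jog_arm(motion=[-0.0007,0,0.012,0,-0.025,0,1,0,0,0,0,0,0,0.2,0,0,0,0,0,0,0,0,0,0,0,0,0,0])

```text
time: 23.05
position: [0.4159, 0.2394, 0.0216]
tool_rot: [0.673, 0.739, 0.025, -0.027]
ft_force: [0.2, 0.1, 0.6]
grip_width: 0.0419
grip_force: 0.0
```

```bash
python3 st.py; cp h.py h_.py
python3 - <<'E'
from h import *
o=robot.get_obs();print("RELEASE pose",o["position"].tolist(),o["tool_rot"].tolist())
E
```

```text
23.05 tip [ 0.4431 -0.053   0.0367] 95.32230772565366 4.240090122839875 F [0.2269 0.1304 0.6268] M [-0.1311  0.0541 -0.0444] 0.04186569414002532 0.0
tail [0.4081 0.3234 0.0638]
RELEASE pose [0.41590232521973935, 0.2393859485596728, 0.021617360046701443] [0.6730492345136159, 0.7386719196641116, 0.02481903369196238, -0.027432436766886753]
```

Emit:
jog_arm(motion=[0,0.1,0,0,0,0,-0.3,0,0,0,0,0,0,-0.3,0,0,-0.5,0,0,0,-0.3,0,0,-0.8,0,0,0,-0.3,0,0,-0.8,0,0,0,-0.5])

```text
time: 23.68
position: [0.4208, 0.2333, 0.106]
tool_rot: [0.673, 0.739, 0.025, -0.027]
ft_force: [0.1, 0.8, 0.3]
grip_width: 0.061
grip_force: 0.0
```

Run:
```python
from h import *
o=robot.get_obs();print(o["time"],o["position"],o["ft_force"],o["grip_width"])
R=toolR(98.1)
s=plan([.5126,.139,.06],R)
s=plan([.5126,.139,-.0125],R,start=s,N=4)
```

```text
23.675 [0.4208 0.2333 0.106 ] [0.1338 0.8019 0.2825] 0.0610386079901248
N 3 row [-0.882, 0.675, 0.34, 0.008, -0.352, -0.231]
N 4 row [0.0, 0.0, 0.453, 0.0, 0.0, 0.0]
```

Emit:
jog_arm(motion=[-0.882,0.675,0.34,0.008,-0.352,-0.231,-0.7,-0.882,0.675,0.34,0.008,-0.352,-0.231,-0.7,-0.882,0.675,0.34,0.008,-0.352,-0.231,-0.7,0,0,0,0,0,0,-0.7,0,0,0,0,0,0,-0.7])

```text
time: 24.3
position: [0.512, 0.1393, 0.0592]
tool_rot: [0.656, 0.755, -0.0, -0.001]
ft_force: [0.7, 0.7, -0.5]
grip_width: 0.074
grip_force: 0.0
```

Run:
```python
from h import *
import cv2
o=robot.get_obs();print(o["time"],o["position"],o["ft_force"],o["grip_width"])
R=toolR(98.1)
s=plan([.5126,.139,-.0125],R,N=4)
for n,rs in(("side",[(230,430,245,290),(300,480,290,360)]),("top",[(165,255,430,480),(170,210,345,375),(120,220,130,165)])):
    a=cv2.imread(f"pics/{n}0.png",0).astype(float);b=cv2.cvtColor(robot.camera(n),cv2.COLOR_BGR2GRAY).astype(float)
    cv2.imwrite(f"pics/p_{n}.png",b)
    for r0,r1,c0,c1 in rs:
        t=b[r0:r1,c0:c1].astype(np.float32);A=a[r0-8:r1+8,c0-8:c1+8].astype(np.float32)
        m=cv2.matchTemplate(A,t,cv2.TM_CCOEFF_NORMED);_,v,_,l=cv2.minMaxLoc(m);print(n,(r0,c0),round(v,3),"shift(c,r) now-orig",8-l[0],8-l[1])
```

```text
24.3 [0.512  0.1393 0.0592] [ 0.6812  0.6905 -0.5238] 0.07402192530480142
N 4 row [-0.003, 0.004, 0.448, -0.003, -0.002, -0.002]
side (230, 245) 0.338 shift(c,r) now-orig 2 0
side (300, 290) 0.946 shift(c,r) now-orig 3 1
top (165, 430) 0.913 shift(c,r) now-orig 3 -2
top (170, 345) 0.659 shift(c,r) now-orig 2 -3
top (120, 130) 0.997 shift(c,r) now-orig 0 0[ WARN:0@0.855] global loadsave.cpp:1063 imwrite_ Unsupported depth image for selected encoder is fallbacked to CV_8U.
```

Emit:
jog_arm(motion=[0,0,0.5,0,0,0,-0.7,0,0,0.5,0,0,0,-0.7,0,0,0.5,0,0,0,-0.7,0,0,0.2,0,0,0,-0.7,0,0,0.09,0,0,0,-0.5,0,0,0,0,0,0,0,0,0,0,0,0,0,0], grip_force=15)

```text
time: 25.28
position: [0.5137, 0.1393, -0.0114]
tool_rot: [0.655, 0.755, 0.001, 0.001]
ft_force: [0.2, -0.6, -0.1]
grip_width: 0.0529
grip_force: 0.0
```

Emit:
jog_arm(motion=[0,0,0,0,0,0,0.6,0,0,0,0,0,0,0.6,0,0,0,0,0,0,0.6,0,0,0,0,0,0,0.6])

```text
time: 25.78
position: [0.513, 0.1392, -0.012]
tool_rot: [0.655, 0.755, 0.0, 0.0]
ft_force: [-0.9, 0.3, 1.5]
grip_width: 0.0193
grip_force: 0.7
```

Run:
```python
from h import *
o=robot.get_obs();print(o["time"],o["position"],o["ft_force"],o["moment"],o["grip_width"],o["grip_force"],o["position"],tipnow()[1:])
```

```text
25.775 [ 0.513   0.1392 -0.012 ] [-0.9091  0.2585  1.5006] [-0.1494  0.2228 -0.0044] 0.019304265408788716 0.717485203713295 [ 0.513   0.1392 -0.012 ] (np.float64(98.09725200028292), np.float64(0.006586330194958005))
```

Emit:
jog_arm(motion=[0,0,-0.1,0,0,0,-0.5,0,0,0,0,0,0,-0.5,0,0,0,0,0,0,-0.5,0,0,0,0,0,0,-0.5,0,0,0,0,0,0,-0.5,0,0,0.1,0,0,0,-0.5,0,0,0.1,0,0,0,-0.3,0,0,0.07,0,0,0,-0.3,0,0,0,0,0,0,-0.3])

```text
time: 26.9
position: [0.513, 0.1392, -0.0193]
tool_rot: [0.655, 0.755, 0.0, 0.0]
ft_force: [-0.3, 0.5, -0.3]
grip_width: 0.0568
grip_force: 0.0
```

Run:
```python
from h import *
import cv2
o=robot.get_obs();print(o["time"],o["position"],o["ft_force"],o["grip_width"])
# visible packer pixels in side/top by colour
for n in("side","top"):
    a=robot.camera(n);h=cv2.cvtColor(a,cv2.COLOR_BGR2HSV);a0=cv2.imread(f"pics/{n}0.png");h0=cv2.cvtColor(a0,cv2.COLOR_BGR2HSV)
    for nm,H in(("orig",h0),("now",h)):
        m=cv2.inRange(H,(18,50,110),(32,150,255))
        w=(255,340,200,250) if n=="top" else (240,300,205,245)
        ys,xs=np.nonzero(m[w[2]:w[3],w[0]:w[1]]);print(n,nm,len(xs),xs.min()+w[0],xs.max()+w[0],ys.min()+w[2],ys.max()+w[2],[ (c, ys[xs+w[0]==c].min()+w[2],ys[xs+w[0]==c].max()+w[2]) for c in range(xs.max()+w[0]-14,xs.max()+w[0],4) if (xs+w[0]==c).any()])
```

```text
26.9 [ 0.513   0.1392 -0.0193] [-0.2547  0.4687 -0.2739] 0.05676266611393405
side orig 251 254 275 218 236 [(261, np.int64(219), np.int64(234)), (265, np.int64(218), np.int64(235)), (269, np.int64(222), np.int64(234)), (273, np.int64(229), np.int64(234))]
side now 200 254 273 217 233 [(259, np.int64(219), np.int64(229)), (263, np.int64(218), np.int64(232)), (267, np.int64(218), np.int64(231)), (271, np.int64(224), np.int64(231))]
top orig 839 264 319 203 226 [(305, np.int64(205), np.int64(219)), (309, np.int64(204), np.int64(219)), (313, np.int64(203), np.int64(218)), (317, np.int64(203), np.int64(217))]
top now 75 308 318 204 218 [(308, np.int64(204), np.int64(207)), (312, np.int64(205), np.int64(217)), (316, np.int64(204), np.int64(214))]
```

Emit:
jog_arm(motion=[0,0,0,0,0,0,0.6,0,0,0,0,0,0,0.6,0,0,0,0,0,0,0.6,0,0,0,0,0,0,0.6])

```text
time: 27.5
position: [0.5134, 0.1392, -0.0188]
tool_rot: [0.655, 0.755, 0.001, 0.001]
ft_force: [1.3, 0.5, 0.3]
grip_width: 0.0396
grip_force: 15.0
```

Run:
```python
from h import *
o=robot.get_obs();print(o["time"],o["position"],o["ft_force"],o["moment"],o["grip_width"],o["grip_force"])
R=toolR(88)
s=plan([.522,.060,-.0165],R)      # tip just outside
s=plan([.522,.024,-.0165],R,start=s,N=3)
```

```text
27.5 [ 0.5134  0.1392 -0.0188] [1.3205 0.4721 0.3453] [-0.07    0.0384 -0.0028] 0.039565985206675244 14.954436421394348
N 3 row [-0.665, 0.017, -0.019, 0.008, -0.001, 0.842]
N 3 row [-0.3, 0.01, 0.0, 0.0, 0.0, 0.0]
```

Run:
```python
from h import *
R=toolR(88)
s=plan([.5235,.092,-.0170],R,N=4)
s=plan([.522,.024,-.0170],R,start=s,N=8)
```

```text
N 4 row [-0.299, 0.041, -0.011, 0.006, -0.001, 0.631]
N 8 row [-0.213, 0.003, 0.0, 0.0, 0.0, 0.0]
```

Emit:
jog_arm(motion=[-0.299,0.041,-0.02,0,0,0.631,0.6,-0.299,0.041,-0.011,0,0,0.631,0.6,-0.299,0.041,-0.011,0,0,0.631,0.6,-0.299,0.041,-0.011,0,0,0.631,0.6,0,0,0,0,0,0,0.6,0,0,0,0,0,0,0.6])

```text
time: 28.25
position: [0.5232, 0.092, -0.0168]
tool_rot: [0.719, 0.695, 0.0, 0.0]
ft_force: [-0.2, -0.2, 0.0]
grip_width: 0.0396
grip_force: 15.0
```

Run:
```python
from h import *
import cv2
o=robot.get_obs();print(o["time"],o["position"],o["ft_force"],o["moment"],o["grip_width"],tipnow()[1:])
plan([.522,.024,o["position"][2]],toolR(88),N=8)
im=[]
for n,(c0,r0,w) in(("side",(225,180,110)),("top",(270,165,150))):
    a=robot.camera(n);z=cv2.resize(a[r0:r0+130,c0:c0+w],None,fx=3,fy=3,interpolation=2)
    im.append((255*(z/255.)**.6).astype(np.uint8))
cv2.imwrite("pics/g6.png",np.hstack(im))
```

```text
28.25 [ 0.5232  0.092  -0.0168] [-0.1975 -0.1818  0.0071] [-0.0703  0.0247 -0.0265] 0.039635079619551476 (np.float64(87.98895865317179), np.float64(0.022423779649083504))
N 8 row [-0.212, 0.004, -0.0, 0.002, -0.001, -0.0]
```

View pics/g6.png

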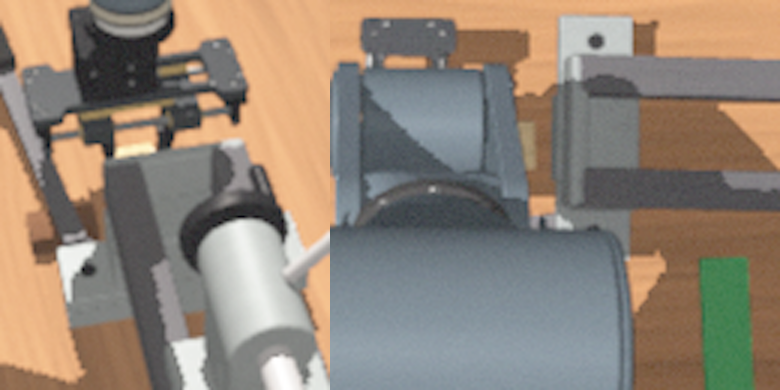

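Run:
```python
from h import *
print(atz("top",(358.9,178.6),.052),atz("top",(339,213.7),.009), atz("top",(344.5,213),.03), tri((358.9,178.6),(0,0))[1])
print("near hole side", atz("side",(225+88/3,180+268/3),.052))
```

```text
[ 0.5996 -0.0692  0.052 ] [ 0.5164 -0.0233  0.009 ] [ 0.517  -0.0344  0.03  ] [0.3052]
near hole side [ 0.4479 -0.0578  0.052 ]
```

Emit:
jog_arm(motion=[-0.21,0.012,0,0,0,0,0.6,-0.21,0.012,0,0,0,0,0.6,-0.21,0.012,0,0,0,0,0.6,-0.21,0.012,0,0,0,0,0.6])

```text
time: 28.85
position: [0.5242, 0.0577, -0.0168]
tool_rot: [0.719, 0.695, 0.001, 0.0]
ft_force: [-0.3, -0.5, -0.4]
grip_width: 0.0397
grip_force: 15.0
```

Emit:
jog_arm(motion=[-0.21,0.012,0,0,0,0,0.6,-0.21,0.012,0,0,0,0,0.6,-0.21,0.012,0,0,0,0,0.6,-0.21,0.012,0,0,0,0,0.6,0,0,0,0,0,0,0.6,0,0,0.04,0,0,0,0.6,0,0,0,0,0,0,0.6])

```text
time: 29.72
position: [0.5247, 0.0251, -0.0185]
tool_rot: [0.719, 0.695, 0.0, 0.0]
ft_force: [-0.6, 0.0, -1.2]
grip_width: 0.0401
grip_force: 15.0
```

Run:
```python
from h import *
o=robot.get_obs();print(o["time"],o["position"],o["ft_force"],o["moment"],o["grip_width"],tipnow()[1:])
```

```text
29.725 [ 0.5247  0.0251 -0.0185] [-0.6417  0.0151 -1.2463] [-0.0509  0.0746  0.0311] 0.040086819846723874 (np.float64(88.03316758130698), np.float64(0.0210629547732397))
```

Emit:
jog_arm(motion=[0,0,0,0,0,0,-0.2,0,0,0,0,0,0,-0.2,0,0,-0.3,0,0,0,-0.2,0,0,-0.6,0,0,0,-0.3,0,0,-0.9,0,0,0,-0.4,0,0,-0.9,0,0,0,-0.4])

```text
time: 30.48
position: [0.5246, 0.0248, 0.0913]
tool_rot: [0.719, 0.695, 0.001, 0.0]
ft_force: [0.6, -0.2, -0.5]
grip_width: 0.0607
grip_force: 0.0
```

Run:
```python
from h import *
o=robot.get_obs();print(o["time"],o["position"],o["ft_force"],o["grip_width"])
R=toolR(95.5,4.2);g=np.array([.4222,.2393,.0222])
s=plan(g-.085*R[:,2],R)
s=plan(g,R,start=s,N=4)
```

```text
30.475 [0.5246 0.0248 0.0913] [ 0.6006 -0.2047 -0.5407] 0.06070645880710797
N 6 row [0.879, -0.407, -0.038, 0.015, 0.174, -0.312]
N 4 row [0.0, -0.0, 0.531, 0.0, 0.0, 0.0]
```

Emit:
jog_arm(motion=[0.879,-0.407,-0.038,0.015,0.174,-0.312,-0.4,0.879,-0.407,-0.038,0.015,0.174,-0.312,-0.4,0.879,-0.407,-0.038,0.015,0.174,-0.312,-0.4,0.879,-0.407,-0.038,0.015,0.174,-0.312,-0.4,0.879,-0.407,-0.038,0.015,0.174,-0.312,-0.4,0.879,-0.407,-0.038,0.015,0.174,-0.312,-0.4,0,0,0,0,0,0,-0.4,0,0,0,0,0,0,-0.4], grip_force=55)

```text
time: 31.48
position: [0.4237, 0.233, 0.1058]
tool_rot: [0.672, 0.74, 0.025, -0.027]
ft_force: [0.1, -0.0, 0.6]
grip_width: 0.0605
grip_force: 0.0
```

Run:
```python
from h import *
import cv2
o=robot.get_obs();print(o["time"],o["position"],o["ft_force"],o["grip_width"])
R=toolR(95.5,4.2);g=np.array([.4222,.2393,.0222])
s=plan(g,R,N=4)
# packer visible outside bed in side view, handle edges in side view at grip y
a=robot.camera("side")
def proj(X,n="side"):
    c=C[n];v=np.array(c["R"])@X+np.array(c["t"]);return np.array([c["fx"]*v[0]/v[2]+c["cx"],c["fy"]*v[1]/v[2]+c["cy"]])
B_=R@np.diag([-1,1,-1])
for x in(.10,.15):
    for w in(-.03,-.02,-.01,0,.01,.02,.03):
        u=proj(g+B_@np.array([x-GX,w,.010-ZG])).round().astype(int);print(x,w,u,a[u[1],u[0]])
```

```text
31.475 [0.4237 0.233  0.1058] [ 0.0887 -0.0134  0.556 ] 0.06051646153660889
N 4 row [0.002, -0.006, 0.524, 0.005, 0.001, 0.002]
0.1 -0.03 [223 224] [ 83 138 216]
0.1 -0.02 [226 223] [ 66 111 180]
0.1 -0.01 [230 222] [65 67 77]
0.1 0 [233 221] [103 103 109]
0.1 0.01 [237 220] [ 91 128 192]
0.1 0.02 [240 219] [ 88 148 225]
0.1 0.03 [244 218] [ 87 146 226]
0.15 -0.03 [228 236] [ 62 104 168]
0.15 -0.02 [231 235] [ 71 118 190]
0.15 -0.01 [235 234] [37 40 50]
0.15 0 [238 234] [35 34 35]
0.15 0.01 [242 233] [36 42 53]
0.15 0.02 [245 232] [ 47  79 132]
0.15 0.03 [249 231] [37 57 93]
```

Bar is where it was left (within ~3 mm). Regrip.

Emit:
jog_arm(motion=[0,0,0.6,0,0,0,-0.4,0,0,0.6,0,0,0,-0.4,0,0,0.6,0,0,0,-0.4,0,0,0.2,0,0,0,-0.4,0,0,0.08,0,0,0,-0.2,0,0,0,0,0,0,0,0,0,0,0,0,0,0.2,0,0,0,0,0,0,0.2])

```text
time: 32.52
position: [0.4228, 0.2393, 0.0228]
tool_rot: [0.672, 0.74, 0.025, -0.027]
ft_force: [0.2, -0.3, -0.1]
grip_width: 0.0367
grip_force: 0.0
```

```bash
python3 st.py
```

```text
32.525 tip [ 0.4509 -0.0529  0.0381] 95.50998732678727 4.203973613453297 F [ 0.1999 -0.2527 -0.0686] M [-0.1119  0.0186  0.0751] 0.036680607713176036 0.0
tail [0.4146 0.3234 0.0649]
```

Emit:
jog_arm(motion=[0,0,0.015,0,0,0,1,0,0,0,0,0,0,1,0,0,0,0,0,0,1])

```text
time: 32.9
position: [0.4223, 0.2393, 0.0218]
tool_rot: [0.672, 0.74, 0.025, -0.027]
ft_force: [-0.9, 1.0, 2.6]
grip_width: 0.0273
grip_force: 54.9
```

```bash
python3 st.py
python3 - <<'E'
from h import *
# lower handle by 1.6deg about fulcrum edge, then swing out about tip back to 87.5
t,h,th=tipnow(None,GX,ZG)
s=plan(*B([t[0],t[1]+.0004,t[2]+.0018],h,th-1.7),N=5)
s=plan(*B([t[0],t[1]+.0004,t[2]+.0018],87.3,th-1.7),start=s,N=9)
E
```

```text
32.9 tip [ 0.4506 -0.0529  0.0372] 95.52511228209114 4.195869162000039 F [-0.9471  0.9944  2.5694] M [-0.0223  0.0846  0.1123] 0.027298226915165917 54.94797885417938
tail [0.4142 0.3234 0.0639]
N 5 row [-0.003, 0.0, 0.034, -0.0, -0.085, 0.0]
N 9 row [-0.001, 0.117, -0.0, -0.01, 0.0, 0.228]
```

Emit:
jog_arm(motion=[-0.003,0,0.034,0,-0.085,0,1,-0.003,0,0.034,0,-0.085,0,1,-0.003,0,0.034,0,-0.085,0,1,-0.003,0,0.034,0,-0.085,0,1,-0.003,0,0.034,0,-0.085,0,1,0,0,0,0,0,0,1])

```text
time: 33.65
position: [0.4232, 0.2391, 0.0155]
tool_rot: [0.672, 0.74, 0.015, -0.016]
ft_force: [0.7, -1.8, 8.3]
grip_width: 0.0276
grip_force: 54.9
```

```bash
python3 st.py
```

```text
33.65 tip [ 0.4512 -0.0526  0.0396] 95.48014424586125 2.489569067117243 F [ 0.7474 -1.79    8.3175] M [-0.3476  0.24   -0.1074] 0.027569375490609466 54.92801606655121
tail [0.415  0.3243 0.0551]
```

Emit:
jog_arm(motion=[-0.001,0.117,0,0,0,0.228,1,-0.001,0.117,0,0,0,0.228,1,-0.001,0.117,0,0,0,0.228,1,0,0,0,0,0,0,1])

```text
time: 34.15
position: [0.4342, 0.2398, 0.0151]
tool_rot: [0.69, 0.724, 0.012, -0.018]
ft_force: [-2.8, -1.1, 8.9]
grip_width: 0.0273
grip_force: 54.9
```

```bash
python3 st.py
```

```text
34.15 tip [ 0.4484 -0.0529  0.0394] 92.73305573976415 2.4585461162277022 F [-2.7636 -1.0612  8.8695] M [-0.1261  0.9048  0.0448] 0.027263783827660877 54.92217421531677
tail [0.4304 0.3253 0.0546]
```

Emit:
jog_arm(motion=[-0.001,0.117,0,0,0,0.228,1,-0.001,0.117,0,0,0,0.228,1,-0.001,0.117,0,0,0,0.228,1,-0.001,0.117,0,0,0,0.228,1,-0.001,0.117,0,0,0,0.228,1,-0.001,0.117,0,0,0,0.228,1,0,0,0,0,0,0,1])

```text
time: 35.02
position: [0.4605, 0.2395, 0.0147]
tool_rot: [0.724, 0.689, 0.01, -0.02]
ft_force: [-5.5, -0.4, 8.6]
grip_width: 0.0273
grip_force: 54.9
```

```bash
python3 st.py
python3 - <<'E'
from h import *
t,h,th=tipnow(None,GX,ZG)
L=.065
# y0 so that present tip y consistent
c,sn=np.cos(np.radians(th)),np.sin(np.radians(th));y0=t[1]+L*c+.023*sn;print("y0",y0)
s=None
for a in(7,11,14,18):
    s=plan(*piv(a,t[0],h,L,y0,t[2]+L*sn-.023*c),start=s,N=8 if a>2 else 1)
E
```

```text
35.025 tip [ 0.4465 -0.0531  0.0394] 87.14250795806186 2.3852497791405574 F [-5.4784 -0.3727  8.5702] M [-0.1996  1.231  -0.2785] 0.027275552324427552 54.93811905384064
tail [0.4653 0.3251 0.0541]
y0 0.012758196694005974
N 8 row [0.003, 0.001, -0.057, -0.026, 0.144, -0.001]
N 8 row [0.003, 0.0, -0.049, -0.0, 0.125, -0.0]
N 8 row [0.002, 0.0, -0.037, 0.0, 0.094, 0.0]
N 8 row [0.003, 0.0, -0.049, -0.0, 0.125, 0.0]
```

Emit:
jog_arm(motion=[0.003,0,-0.057,0,0.144,0,1,0.003,0,-0.057,0,0.144,0,1,0.003,0,-0.057,0,0.144,0,1,0.003,0,-0.057,0,0.144,0,1,0.003,0,-0.057,0,0.144,0,1,0.003,0,-0.057,0,0.144,0,1,0.003,0,-0.057,0,0.144,0,1,0.003,0,-0.057,0,0.144,0,1,0,0,0,0,0,0,1])

```text
time: 36.15
position: [0.4619, 0.2394, 0.0332]
tool_rot: [0.724, 0.687, 0.041, -0.047]
ft_force: [-3.1, -2.0, 6.6]
grip_width: 0.0277
grip_force: 55.0
```

```bash
python3 st.py
```

```text
36.15 tip [ 0.4471 -0.0542  0.0337] 87.02236046537891 7.089521737045137 F [-3.1455 -2.0121  6.5722] M [-0.2037  0.8791 -0.4599] 0.027697418474011266 55.01903593540192
tail [0.4666 0.3215 0.0795]
```

Emit:
jog_arm(motion=[0.003,0,-0.049,0,0.125,0,1,0.003,0,-0.049,0,0.125,0,1,0.003,0,-0.049,0,0.125,0,1,0.003,0,-0.049,0,0.125,0,1,0.003,0,-0.049,0,0.125,0,1,0.003,0,-0.049,0,0.125,0,1,0,0,0,0,0,0,1])

```text
time: 37.02
position: [0.4659, 0.2382, 0.0445]
tool_rot: [0.72, 0.688, 0.062, -0.062]
ft_force: [-0.0, 0.0, -5.7]
grip_width: 0.0281
grip_force: 54.9
```

```bash
python3 st.py
```

```text
37.025 tip [ 0.4524 -0.0551  0.0299] 87.33620868625725 10.035688845276479 F [-0.0037  0.043  -5.6909] M [-0.4705  0.3144 -0.2038] 0.02805794760334621 54.90900456905365
tail [0.4697 0.3179 0.095 ]
```

Run:
```python
from h import *
from clr import clr
P=[(-.055,.0225,20),(-.045,.0225,26),(-.035,.0235,29),(-.022,.025,32),(.0,.035,32)]
for p in P:print(p,clr(*p,ez=.032))
s=None;x=.452
for (y,z,t),N in zip(P,(6,4,3,3,4)):s=plan(*B([x,y,z],87.3,t),start=s,N=N)
s=plan(*B([x,.02,.14],88,20),start=s,N=4)
```

```text
(-0.055, 0.0225, 20) (np.float64(0.002623747738237106), np.float64(0.009533261282085523), np.float64(0.017459516752744784))
(-0.045, 0.0225, 26) (np.float64(0.004971466678985206), np.float64(0.00820382045970201), np.float64(0.017567658621715082))
(-0.035, 0.0235, 29) (np.float64(0.006125975543557066), np.float64(0.00818002171129157), np.float64(0.01864209184405668))
(-0.022, 0.025, 32) (np.float64(0.007311332911797416), 1, np.float64(0.020229840254984664))
(0.0, 0.035, 32) (np.float64(0.012590337807255592), 1, np.float64(0.03022984025498466))
N 6 row [0.016, -0.001, -0.182, -0.01, 0.415, 0.001]
N 4 row [0.079, -0.003, -0.168, 0.0, 0.375, -0.0]
N 3 row [0.093, -0.004, -0.097, 0.0, 0.25, -0.0]
N 3 row [0.115, -0.005, -0.084, -0.0, 0.25, -0.0]
N 4 row [0.15, -0.006, 0.02, 0.0, 0.0, 0.0]
N 4 row [0.356, -0.027, -0.145, 0.019, -0.75, -0.039]
```

Emit:
jog_arm(motion=[0.016,0,-0.182,0,0.415,0,1,0.016,0,-0.182,0,0.415,0,1,0.016,0,-0.182,0,0.415,0,1,0.016,0,-0.182,0,0.415,0,1,0.016,0,-0.182,0,0.415,0,1,0.016,0,-0.182,0,0.415,0,1,0,0,0,0,0,0,1])

```text
time: 37.9
position: [0.4665, 0.2307, 0.0879]
tool_rot: [0.713, 0.68, 0.124, -0.12]
ft_force: [-0.8, 0.1, -6.0]
grip_width: 0.0273
grip_force: 54.9
```

```bash
python3 st.py
```

```text
37.9 tip [ 0.4529 -0.0558  0.0231] 87.25509301497964 19.939717572751192 F [-0.7669  0.0731 -5.9713] M [-0.4413  0.0064 -0.0013] 0.02730306148215356 54.90297853946686
tail [0.47   0.3004 0.1514]
```

Emit:
jog_arm(motion=[0.079,0,-0.168,0,0.375,0,1,0.079,0,-0.168,0,0.375,0,1,0.079,0,-0.168,0,0.375,0,1,0.079,0,-0.168,0,0.375,0,1,0.093,0,-0.097,0,0.25,0,1,0.093,0,-0.097,0,0.25,0,1,0.093,0,-0.097,0,0.25,0,1,0,0,0,0,0,0,1])

```text
time: 38.9
position: [0.4654, 0.2376, 0.1332]
tool_rot: [0.701, 0.668, 0.179, -0.175]
ft_force: [-0.1, -1.0, -6.1]
grip_width: 0.0273
grip_force: 54.9
```

```bash
python3 st.py
python3 - <<'E'
from h import *
s=None;x=.452
for (y,z,t),N in zip([(-.022,.025,32),(.0,.035,32)],(3,4)):s=plan(*B([x,y,z],87.3,t),start=s,N=N)
s=plan(*B([x,.03,.14],88,20),start=s,N=4)
s=plan(*B([.645,-.06,.14],89.4,2),start=s)
s=plan(*B([.645,-.06,.03],89.4,0),start=s)
E
```

```text
38.9 tip [ 0.4518 -0.0349  0.0238] 87.10096178361692 29.03890115891635 F [-0.1172 -0.9869 -6.1088] M [-0.7276  0.0931  0.0184] 0.027348816437117535 54.90386724472046
tail [0.4686 0.2965 0.2069]
N 3 row [0.113, -0.01, -0.081, -0.023, 0.247, -0.015]
N 4 row [0.15, -0.006, 0.02, 0.0, 0.0, 0.0]
N 4 row [0.412, -0.029, -0.116, 0.019, -0.75, -0.039]
N 5 row [-0.489, 0.94, 0.362, 0.013, -0.9, -0.069]
N 4 row [-0.023, -0.0, 0.751, -0.0, -0.125, 0.0]
```

Emit:
jog_arm(motion=[0.113,-0.01,-0.081,-0.023,0.247,-0.015,1,0.113,-0.01,-0.081,-0.023,0.247,-0.015,1,0.113,-0.01,-0.081,-0.023,0.247,-0.015,1,0.15,0,0.02,0,0,0,1,0.15,0,0.02,0,0,0,1,0.15,0,0.02,0,0,0,1,0.15,0,0.02,0,0,0,1,0.412,-0.029,-0.116,0.019,-0.75,-0.039,1,0.412,-0.029,-0.116,0.019,-0.75,-0.039,1,0.412,-0.029,-0.116,0.019,-0.75,-0.039,1,0.412,-0.029,-0.116,0.019,-0.75,-0.039,1])

```text
time: 40.28
position: [0.4618, 0.3174, 0.2054]
tool_rot: [0.709, 0.684, 0.124, -0.121]
ft_force: [-0.2, -0.2, -6.9]
grip_width: 0.0277
grip_force: 54.9
```

```bash
python3 st.py
python3 - <<'E'
from h import *
s=plan(*B([.650,-.06,.14],89.4,2),N=7)
s=plan(*B([.650,-.06,.04],89.4,0),start=s)
E
```

```text
40.275 tip [0.4517 0.0308 0.1406] 87.97137471031269 19.91813989583874 F [-0.2454 -0.2253 -6.8554] M [-0.4065  0.0455 -0.0179] 0.027708136709503273 54.899402260780334
tail [0.4643 0.3873 0.2688]
N 7 row [-0.35, 0.69, 0.261, 0.004, -0.64, -0.049]
N 3 row [-0.031, -0.0, 0.918, -0.0, -0.167, 0.0]
```

Emit:
jog_arm(motion=[-0.35,0.69,0.261,0,-0.64,-0.049,1,-0.35,0.69,0.261,0,-0.64,-0.049,1,-0.35,0.69,0.261,0,-0.64,-0.049,1,-0.35,0.69,0.261,0,-0.64,-0.049,1,-0.35,0.69,0.261,0,-0.64,-0.049,1,-0.35,0.69,0.261,0,-0.64,-0.049,1,-0.35,0.69,0.261,0,-0.64,-0.049,1,-0.031,0,0.6,0,-0.167,0,1,-0.031,0,0.6,0,-0.167,0,1,-0.031,0,0.6,0,-0.167,0,1,0,0,0,0,0,0,1,0,0,0,0,0,0,1])

```text
time: 41.78
position: [0.6547, 0.2306, 0.0418]
tool_rot: [0.711, 0.703, 0.002, 0.001]
ft_force: [0.9, -0.3, -5.2]
grip_width: 0.0271
grip_force: 54.9
```

```bash
python3 st.py
python3 - <<'E'
from h import *
s=plan(*B([.650,-.06,.0245],89.4,0),N=6)
E
```

```text
41.775 tip [ 0.6511 -0.0611  0.078 ] 89.32925303835948 0.12748249756854166 F [ 0.8972 -0.2695 -5.1793] M [ 0.1436 -0.0047  0.0233] 0.02713753994121525 54.85648334026337
tail [0.6556 0.3179 0.0778]
N 6 row [0.004, -0.007, 0.226, 0.01, -0.005, -0.003]
```

Emit:
jog_arm(motion=[0,0,0.3,0,0,0,1,0,0,0.3,0,0,0,1,0,0,0.3,0,0,0,1,0,0,0.2,0,0,0,1,0,0,0.13,0,0,0,1,0,0,0.06,0,0,0,1,0,0,0,0,0,0,1,0,0,0,0,0,0,1])

```text
time: 42.78
position: [0.6554, 0.2304, -0.0096]
tool_rot: [0.711, 0.703, 0.002, 0.001]
ft_force: [0.8, 2.8, -2.5]
grip_width: 0.0277
grip_force: 55.0
```

```bash
python3 st.py
```

```text
42.775 tip [ 0.652  -0.0613  0.0268] 89.3755159946957 0.08636986181711721 F [ 0.814   2.8491 -2.4998] M [-0.2325 -0.057   0.183 ] 0.027688163780389675 54.99264299869537
tail [0.6561 0.3176 0.0264]
```

Emit:
jog_arm(motion=[0,0,0.04,0,-0.08,0,1,0,0,0.04,0,-0.08,0,1,0,0,0,0,0,0,1])

```text
time: 43.15
position: [0.6549, 0.2301, -0.0135]
tool_rot: [0.711, 0.703, -0.002, 0.005]
ft_force: [1.1, 1.5, -1.6]
grip_width: 0.0278
grip_force: 55.0
```

```bash
python3 st.py
```

```text
43.15 tip [ 0.6516 -0.0611  0.0264] 89.39054143423104 -0.5947597367086748 F [ 1.1175  1.4979 -1.6441] M [-0.4349 -0.0846  0.2196] 0.027757658448121038 55.01301884651184
tail [0.6556 0.3178 0.0214]
```

Down to within a millimetre; release and rise clear.

Emit:
jog_arm(motion=[0,0,0.02,0,0,0,1,0,0,0,0,0,0,1,0,0,0,0,0,0,0,0,0,0,0,0,0,-0.2,0,0,0,0,0,0,-0.3,0,0,0,0,0,0,-0.3,0,0,-0.4,0,0,0,-0.3,0,0,-0.8,0,0,0,-0.3,0,0,-0.9,0,0,0,-0.3,0,0,-0.9,0,0,0,-0.3,0.9,0,-0.8,0,0,0,-0.3,0.9,0,0,0,0,0,-0.3])

```text
time: 44.65
position: [0.6579, 0.3049, 0.143]
tool_rot: [0.712, 0.703, 0.002, 0.007]
ft_force: [-0.0, 0.0, -0.2]
grip_width: 0.0565
grip_force: 0.0
```

Emit:
jog_arm(motion=[0.9,0,0,0,0,0,-0.3,0.9,-0.5,0,0,0,0,-0.3,0.9,-0.5,0,0,0,0,-0.3,0.5,0,0,0,0,0,-0.3,0,0,0,0,0,0,-0.3])

```text
time: 45.28
position: [0.6171, 0.4333, 0.1364]
tool_rot: [0.71, 0.704, -0.001, 0.005]
ft_force: [0.1, -0.6, -0.2]
grip_width: 0.0566
grip_force: 0.0
```

Run:
```python
from h import *
import cv2
o=robot.get_obs();print(o["time"],o["position"],o["ft_force"])
for n in("side","top"):
    b=robot.camera(n);cv2.imwrite(f"pics/end_{n}.png",b);a0=cv2.imread(f"pics/{n}0.png")
    A=a0.astype(np.float32);Bb=b.astype(np.float32)
    W=dict(top=[("far ear",170,190,343,372),("bed",170,250,430,480),("near ear",238,256,343,372),("fulcrum",225,262,308,332),("holdfast",245,270,148,215),("glue",75,120,375,415),("chuck",80,125,310,355),("mallet",150,230,60,165),("blue",280,325,218,282),("grey",268,300,288,318),("green",245,310,390,415)],side=[("bed",300,400,290,360)])[n]
    for nm,r0,r1,c0,c1 in W:
        m=cv2.matchTemplate(A[r0-8:r1+8,c0-8:c1+8],Bb[r0:r1,c0:c1],cv2.TM_CCOEFF_NORMED);_,v,_,l=cv2.minMaxLoc(m);print(n,nm,round(v,3),"shift",8-l[0],8-l[1])
    h=cv2.cvtColor(b,cv2.COLOR_BGR2HSV);m=cv2.inRange(h,(17,50,120),(32,150,255));w=(280,350,190,250) if n=="top" else (240,310,205,260)
    ys,xs=np.nonzero(m[w[2]:w[3],w[0]:w[1]]);print(n,"packer",len(xs),xs.min()+w[0],xs.max()+w[0],ys.min()+w[2],ys.max()+w[2])
    if n=="top":
        for p in((xs.min()+w[0],ys.min()+w[2]),(xs.min()+w[0],ys.max()+w[2]+1)):print(atz("top",p,.008))
    g=b.sum(2)//3
    if n=="top":
        d=(g[145:175,190:380]<80);yy,xx=np.nonzero(d);print("bar px",len(xx),xx.min()+190,xx.max()+190,yy.min()+145,yy.max()+145)
```

```text
45.275 [0.6171 0.4333 0.1364] [ 0.1218 -0.568  -0.2004]
side bed 0.963 shift 1 1Traceback (most recent call last):
  File "<stdin>", line 11, in <module>
    return umr_minimum(a, axis, None, out, keepdims, initial, where)
ValueError: zero-size array to reduction operation minimum which has no identity
```

Run:
```python
from h import *
import cv2
n="top";b=robot.camera(n);a0=cv2.imread(f"pics/{n}0.png");cv2.imwrite("pics/end_top.png",b)
A=a0.astype(np.float32);Bb=b.astype(np.float32)
for nm,r0,r1,c0,c1 in [("far ear",170,190,343,372),("bed",170,250,430,480),("near ear",238,256,343,372),("fulcrum",225,262,308,332),("holdfast",245,270,148,215),("glue",75,120,375,415),("chuck",80,125,310,355),("mallet",150,230,60,165),("blue",280,325,218,282),("grey",268,300,288,318),("green",245,310,390,415)]:
    m=cv2.matchTemplate(A[r0-8:r1+8,c0-8:c1+8],Bb[r0:r1,c0:c1],cv2.TM_CCOEFF_NORMED);_,v,_,l=cv2.minMaxLoc(m);print(nm,round(v,3),"shift",8-l[0],8-l[1])
h=cv2.cvtColor(b,cv2.COLOR_BGR2HSV)
for y,x in((213,315),(213,325),(213,335),(205,325),(222,325)):print((x,y),h[y,x],b[y,x])
m=cv2.inRange(h,(15,40,60),(32,140,255));w=(290,350,195,235)
sub=m[w[2]:w[3],w[0]:w[1]]
for r in range(0,40,4):print(r+195,''.join('#' if v else '.' for v in sub[r]))
g=b.sum(2)//3
yy,xx=np.nonzero(g[145:175,190:380]<85);print("bar px",len(xx),xx.min()+190,xx.max()+190,yy.min()+145,yy.max()+145)
```

```text
far ear 0.975 shift 1 -1
bed 0.985 shift 2 -1
near ear 0.553 shift 1 -1
fulcrum 0.609 shift 0 -1
holdfast 0.594 shift 0 0
glue 0.991 shift 0 0
chuck 0.997 shift 0 0
mallet 0.078 shift -3 2
blue 0.998 shift 0 0
grey 0.996 shift 0 0
green 0.648 shift 0 0
(315, 213) [ 17 118 119] [ 64  96 119]
(325, 213) [ 18 122 115] [ 60  93 115]
(335, 213) [ 21  99 240] [147 213 240]
(325, 205) [ 18 118 128] [ 69 105 128]
(325, 222) [ 11 166  95] [33 56 95]
195 ............................................................
199 ............................................................
203 ............................................................
207 ...................###################################......
211 ...................###################################......
215 ...................###################################......
219 ...................###################################......
223 ............................................................
227 ............................................................
231 ............................................................
bar px 2298 193 376 145 174
```

```bash
python3 -c "
from rig import robot
print(robot.hand_in())"
```

```text
the job is handed in; nothing more can be done
None
```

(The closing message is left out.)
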